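Box in a relief block with handed corner bearers

ROBOT

A 6-joint arm with a two-finger parallel gripper is mounted at the origin on the work surface. World frame = base frame: x ahead of the robot, y to its left, z up, the work surface at z = 0. Lengths are in m, angles in degrees, forces in N, time in s.
With the tool pointing down it reaches from about 0.375 to 0.9 m from the base axis. Payload 3.1 kg.
Tool frame: the origin (TCP) lies at the very end of the fingers, on their centre line; the grasp point (between the pads) lies 19 mm behind it; z points along the fingers, x is the direction in which the jaws open and shut, and the axes are right-handed (so a half turn about z gives the same grasp; the last joint's range is limited). The gripper opens to 87 mm and grips with 3 to 60 N. Pads are 19 mm wide; open, the fingers measure 117 mm over their backs; the gripper's body (75 mm by 190 mm) begins 51 mm behind the grasp point.
Start: joints at [66.721, 30.224, 82.088, -0, 67.689, -10.227], TCP at [0.141, 0.609, 0.223] pointing down, gripper open.
Joint ranges: [-176.69, 176.69], [-43.24, 126.21], [12.49, 139.97], [-82, 262], [0, 151.66], [-163.58, 163.58]. Speed limits (degrees/s): [159.86, 159.86, 180, 180, 180, 180].

INTERFACE

Orientations are given as a 3x3 rotation matrix whose columns are the frame's x, y, z axes.
In Python, from rig import bot gives the robot as it stands.
- The arm moves only by the tool arm_command, never from a script. Its argument "plan" is a list of rows, each an object of numbers: "claw": the opening, from 0 (shut) to 1 (fully open); "dx", "dy", "dz": the shift along the tool's x, y, z in cm; "twist": the turn about the tool's z in degrees. A call has 1 to 8 rows; each row is the pose to reach, as a shift and turn from the pose measured when the call began, along the tool's axes at that moment; what a row does not reach only later rows make up. A row lasts 1/12 s, in which the tool goes at most 41.7 mm and 7.16 degrees, less where a joint would pass 70% of its speed; a pose out of reach is approached as far as the arm can. A call with a gripper value outside its range is refused whole. The fingers move at their own pace and stop on an object; the grip force is fixed at half the most. Time passes only in rows, so rows that repeat a pose let the fingers close. It gives the time, the measured TCP pose, the force and the opening at its end, in the units of the state.
- bot.read_state(): the state, without advancing time (a new reading comes with each control period).
- bot.capture(name): name is "side" or "top"; returns the picture (420x560x3 uint8, red, green, blue); there is no depth.
- bot.calibration(name): a dict with "intrinsics" (3x3 intrinsics, pixels), "rvec" (rotation vector, rad) and "tvec" (3), from world to camera coordinates, as OpenCV has them. Camera axes: x right, y down, z forward; pixel columns grow to the right and rows downward; lengths in m; the calibration is good to about 2 mm. A picture is of the moment at which its call begins. calibration takes no time and is no camera call.
- bot.hand_in(): hands the job in, once; it reports no verdict.
The state is a dict: "time_s": time; "joint_positions": joint angles; "qvel": joint speeds; "tau": joint torques, N m; "position": TCP position; "tcp_rot": TCP orientation; "force": force on the tool from outside, world axes, zero at the start; "moment": the same for the moment, N m; "opening": opening from 0.0 (shut) to 1.0 (fully open).
Only numpy, scipy, OpenCV 4.12 (cv2) and the standard library are available. Lean on these libraries where they do the work, as an engineer would, in place of code of your own. Each camera call takes 0.05 s, during which the arm holds its last target.

TASK

Two of the four L-shaped corner bearers round the relief block on the proofing press are already set. Set the two spare bearers from the bench on the two free corners in the same fashion: flat on the bed, snug into the corner, long arm along the block's long side; turn over a bearer that lies the wrong hand up. Do not shift the block or the bearers already set, and leave the other things on the bench where they are.

Things in the scene. Friction and masses are not known exactly. Their poses are not given: they have to be found in the camera images.
- press: Flat-bed proofing press fixed on the bench. Origin at bench height below the bed's working part; x across the bed, y along it. Flat steel bed surface at z = 34 mm, spanning x = -153..153 mm between two rails 22 mm wide and 24 mm higher than the bed, from y = -190 mm (open end) to a 12 mm high head bar at y = 228. A cylinder carriage 200 mm high is parked at y = 280..410.
- block: Type-high relief block (grey lino on wood), loose on the bed, 150 mm along its x, 90 mm along its y, 23 mm high, about 0.3 kg. Origin at the centre of its underside, z up.
- corner_1 (a point): Free corner of the block at block x = +75, y = +45 mm, at half its height (11.5 mm over the bed).
- corner_2 (a point): Free corner of the block at block x = -75, y = -45 mm, at half its height (11.5 mm over the bed).
- set_1: L-shaped aluminium corner bearer already set at the block's corner x = +75, y = -45 mm; same shape and frame as bearer_1.
- set_2: L-shaped aluminium corner bearer already set at the block's corner x = -75, y = +45 mm; same shape and frame as bearer_1.
- bearer_1: Spare bearer flat on the bench: aluminium L, 23 mm thick, arms 22 mm wide, both faces alike, 0.15 kg. Origin at the inside corner of the L, mid-thickness; set, it meets the block's corner. Long arm along its +x: x = -22..68, y = -22..0 mm. Short arm along its +y: x = -22..0, y = -22..30 mm. z points up or down by which face is up. It can stand on the outer side of its long arm (y = -22).
- bearer_2: The other spare bearer, same shape, size, mass and frame as bearer_1, flat on the bench. The two spares may lie with different faces up, at any yaw, and either may go to either free corner.
- brayer: Bystander: ink roller with wooden handle, about 150 mm long, 120 mm wide, 40 mm high, lying on the bench; origin under the roller, handle towards its -x.
- ink_can: Bystander: open ink tin, 80 mm across, 55 mm high; origin at the centre of its underside.
- can_lid: Bystander: tin lid, 84 mm across, 7 mm high; origin at the centre of its underside.
- ink_knife: Bystander: ink knife lying flat, about 250 mm long along its x; origin under its middle.
- loupe: Bystander: black loupe, 38 mm across, 40 mm high, on the bench near the spare bearers; origin at the centre of its underside.
- tape_roll: Bystander: roll of tape lying flat, 96 mm across, 25 mm high; origin at the centre of its underside.
There are look-alikes about, which are no part of the job. Leave any black or red look-alike of the bearer_1 alone. What is shaped like the bearer_2 but yellow is not meant.

How it is judged (in metres and radians):
At the end, for the whole second after the job is handed in: Each spare bearer's inside corner is within 5 mm of its own free corner of the block (one at each), its long arm parallel to the block's long side within 4 degrees, lying flat on the bed within 3 degrees, all at rest (((distance between bearer_1 and corner_1 below 0.005 m and distance between bearer_2 and corner_2 below 0.005 m) or (distance between bearer_1 and corner_2 below 0.005 m and distance between bearer_2 and corner_1 below 0.005 m)) and angle between the x axis of each of bearer_1, bearer_2 and the x axis of block, either way round below 0.07 rad and angle between the z axis of each of bearer_1, bearer_2 and the z axis of block, either way round below 0.05 rad and linear speed of each of bearer_1, bearer_2, block below 0.01 m/s); the robot touches nothing.
It fails at once if the block is shifted by more than 8 mm (distance of block from where it was at the start of the episode above 0.008 m).
It fails at once if a bearer already set is shifted by more than 8 mm (distance of any of set_1, set_2 from where it was at the start of the episode above 0.008 m).
It fails at once if a bystander is displaced by more than 30 mm (distance of any of brayer, ink_can, can_lid, ink_knife, loupe, tape_roll from where it was at the start of the episode above 0.03 m).
It also fails if it takes over 72 s, if anything falls off the work surface, if the arm or the gripper's body presses on something with over 40 N, if the wrist force passes 120 N, or if a joint passes its speed limit or range.

## Working session

There is one attempt and no reset: what is moved stays moved. The work goes in short steps, Python scripts to look and compute and a tool call to move; the robot and the scene stay as the last step left them, time stands still between calls to the robot, and variables do not carry over. Pictures are saved under pics/ and viewed, and the job is handed in when it is done.

Besides the shell and the picture viewer there is one more tool, called after "Request:" in YAML: its name, and indented under it one key for each argument. arm_command: Moves the arm, as the interface text tells. Its arguments: {"type":"object","properties":{"plan":{"type":"array"}},"required":["plan"]}

```bash
ls; mkdir -p pics; python3 - <<'E'
from rig import bot
import cv2
print(bot.read_state())
for n in("top","side"):
    c=bot.calibration(n);print(n,c)
    im=bot.capture(n);cv2.imwrite(f"pics/{n}0.png",im[:,:,::-1])
E
```

```text
pics
{'time_s': 0.0, 'joint_positions': array([ 6.67190494e+01,  3.02780291e+01,  8.21568022e+01,  4.02985956e-04,
        6.76869553e+01, -1.02271181e+01]), 'qvel': array([-0.01663304, -0.04861319,  0.045482  ,  0.05474971,  0.01901914,
       -0.11448358]), 'tau': array([ 1.04007500e-03, -4.40048504e+01, -1.76588416e+01,  6.33240142e-02,
        5.81604440e-02, -1.65644879e-04]), 'position': array([0.14084306, 0.60818042, 0.22157935]), 'tcp_rot': array([[ 2.25868153e-01,  9.74157514e-01, -8.46089869e-04],
       [ 9.74155638e-01, -2.25869411e-01, -1.94993517e-03],
       [-2.09064982e-03, -3.83794961e-04, -9.99997741e-01]]), 'force': array([0.31289623, 0.03583132, 0.20336781]), 'moment': array([0.03194031, 0.03006007, 0.03260885]), 'opening': 1.0019076957809823}
top {'intrinsics': array([[414.17538436,   0.        , 282.41009173],
       [  0.        , 414.17538436, 212.34772663],
       [  0.        ,   0.        ,   1.        ]]), 'rvec': array([ 2.12101336, -2.12762559,  0.22275535]), 'tvec': array([-0.09827496,  0.47974633,  1.10819427])}
side {'intrinsics': array([[479.88334971,   0.        , 277.70692081],
       [  0.        , 479.88334971, 213.63749107],
       [  0.        ,   0.        ,   1.        ]]), 'rvec': array([ 2.28289445, -0.1118473 ,  0.03100864]), 'tvec': array([-0.46996193,  0.02676941,  1.36191138])}
```

View pics/top0.png

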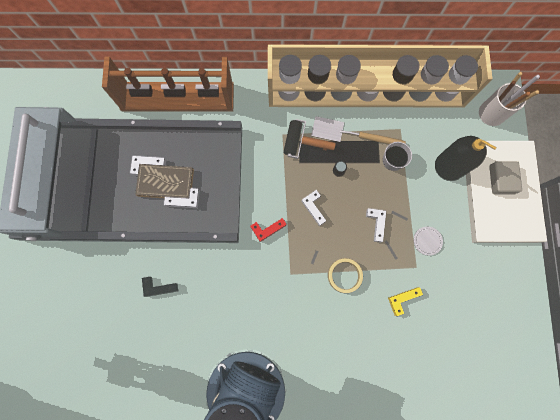

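View pics/side0.png

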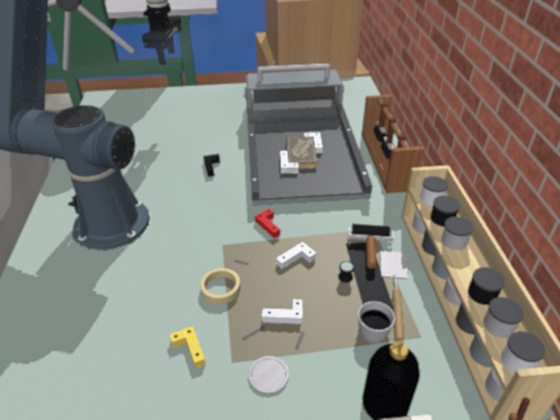

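```bash
cat > h.py <<'E'
import cv2,numpy as np
from rig import bot
def cam(n):
    c=bot.calibration(n);R=cv2.Rodrigues(np.array(c["rvec"]))[0];return np.array(c["intrinsics"]),R,np.array(c["tvec"]).ravel()
def proj(n,P):
    K,R,t=cam(n);q=(np.atleast_2d(P)@R.T+t)@K.T;return q[:,:2]/q[:,2:]
def unproj(n,px,z):
    K,R,t=cam(n);C=-R.T@t;px=np.atleast_2d(np.array(px,float))
    d=np.c_[px,np.ones(len(px))]@np.linalg.inv(K).T@R
    return C+d*((z-C[2])/d[:,2])[:,None]
def crop(im,name,x0,y0,w,h,s):
    c=cv2.resize(im[y0:y0+h,x0:x0+w],None,fx=s,fy=s,interpolation=cv2.INTER_CUBIC)
    cv2.imwrite(f"pics/{name}.png",c)
E
python3 - <<'E'
from h import *
t=cv2.imread("pics/top0.png");s=cv2.imread("pics/side0.png")
crop(t,"t_block",115,140,100,75,8)
crop(t,"t_br",295,180,100,75,8)
crop(s,"s_br",250,230,80,100,6)
print(proj("top",[[.141,.608,.22],[0,0,0],[.5,.5,.034]]))
E
```

```text
[[-37.41024299 348.49899135]
 [245.68091046 391.64762329]
 [ 69.19461829 206.5169795 ]]
```

View pics/t_block.png

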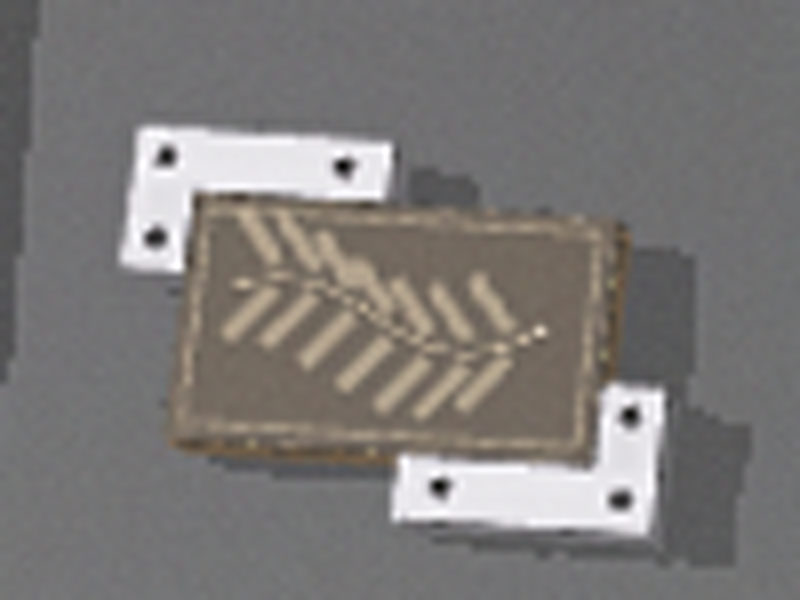

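View pics/t_br.png

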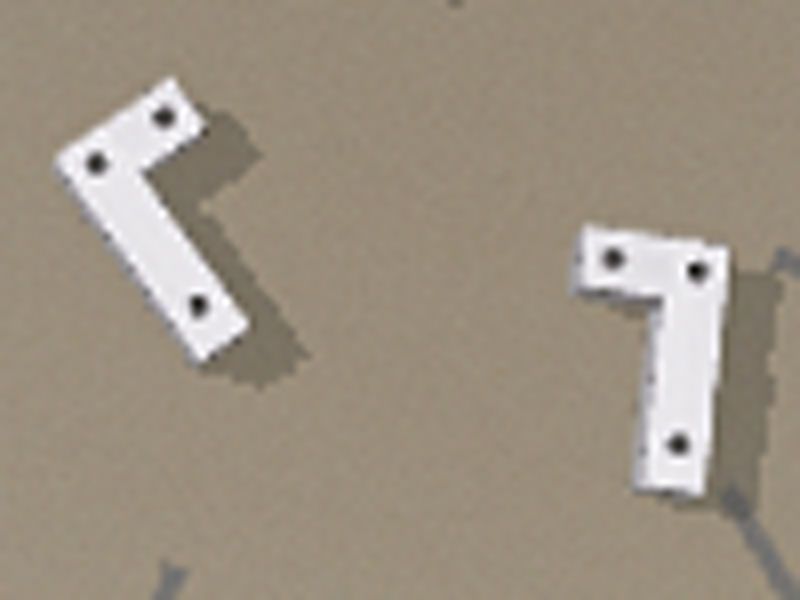

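View pics/s_br.png

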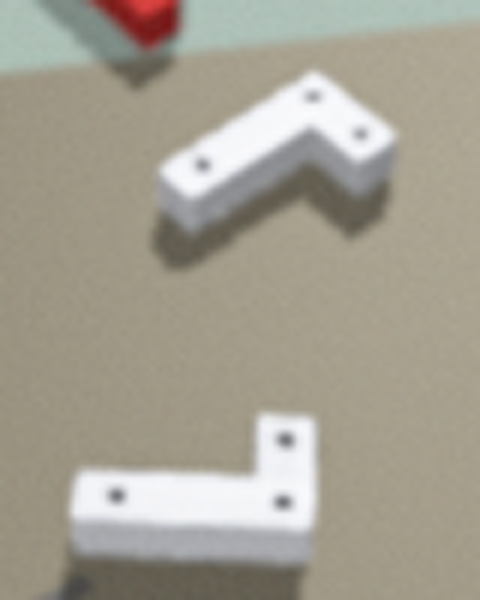

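```bash
cat >> h.py <<'E'
from scipy.optimize import least_squares
L=np.array([[-22,-22],[-22,30],[0,30],[0,0],[68,0],[68,-22]])/1000.
def fitL(n,px,zup,z,idx=range(6)):
    W=unproj(n,px,z)[:,:2]; P=L[list(idx)]*[1,zup]
    f=lambda p:((P@np.array([[np.cos(p[2]),np.sin(p[2])],[-np.sin(p[2]),np.cos(p[2])]])+p[:2])-W).ravel()
    best=min((least_squares(f,[*W.mean(0),a]) for a in np.arange(0,6.3,.7)),key=lambda r:r.cost)
    p=best.x; return p[:2],np.degrees(p[2])%360,best.fun.reshape(-1,2)*1000
E
python3 - <<'E'
from h import *
np.set_printoptions(precision=4,suppress=True)
def g(a,x0,y0):return (np.array(a)+.5)/8-.5+[x0,y0]
A=g([(62,158),(172,77),(207,123),(148,172),(250,325),(203,360)],295,180)
B=g([(729,247),(587,225),(580,290),(664,297),(645,486),(704,493)],295,180)
U=g([(140,126),(121,266),(182,272),(193,192),(388,202),(393,143)],115,140)
D=g([(653,533),(666,386),(604,384),(597,465),(399,456),(391,521)],115,140)
r={}
for n,p,zu,z in(("A",A,1,.023),("B",B,-1,.023),("U",U,-1,.057),("D",D,-1,.057)):
    o,a,e=fitL("top",p,zu,z);r[n]=o;print(n,o,round(a,2),np.abs(e).max(),e.std())
d=r["U"]-r["D"];print("diag",np.hypot(*d),"yaw",np.degrees(np.arctan2(d[1],d[0])),np.degrees(np.arctan2(90,150)))
b=g([(197,194),(627,218),(595,465),(175,440)],115,140);print(unproj("top",b,.057))
E
```

```text
A [ 0.5174 -0.1863] 214.5 1.942202332453874 1.0055808202285428
B [ 0.4708 -0.3713] 171.55 1.3957037567770558 0.5629357163526559
U [0.6194 0.305 ] 266.11 0.7622226864425485 0.36499765900954173
D [0.5189 0.1599] 86.98 0.7137949741099492 0.43728320318621255
diag 0.1765192535538388 yaw 55.289684396578075 30.96375653207352
[[0.6179 0.3038 0.057 ]
 [0.6091 0.1523 0.057 ]
 [0.5196 0.16   0.057 ]
 [0.5287 0.3059 0.057 ]]
```

```bash
cat >> h.py <<'E'
def Rz(a):
    a=np.radians(a);return np.array([[np.cos(a),-np.sin(a)],[np.sin(a),np.cos(a)]])
def Lpts(o,yaw,zu,z):
    return np.c_[(L*[1,zu])@Rz(yaw).T+o,np.full(6,z)]
def over(im,n,polys,name,x0,y0,w,h,s):
    c=cv2.resize(im[y0:y0+h,x0:x0+w],None,fx=s,fy=s,interpolation=cv2.INTER_CUBIC)
    for P,col in polys:
        q=(proj(n,P)-[x0,y0]+.5)*s-.5
        cv2.polylines(c,[np.round(q).astype(int)],True,col,1,cv2.LINE_AA)
    cv2.imwrite(f"pics/{name}.png",c)
def block(o,yaw,z):
    return np.c_[np.array([[75,45],[-75,45],[-75,-45],[75,-45]])/1000@Rz(yaw).T+o,np.full(4,z)]
def go(x,y,z,yaw):
    "plan numbers (cm, deg) from current pose to TCP target; yaw of tool x"
    s=bot.read_state();R=s["tcp_rot"];d=R.T@(np.array([x,y,z])-s["position"])*100
    cy=np.degrees(np.arctan2(R[1,0],R[0,0]))
    print("t",round(s["time_s"],2),"pos",s["position"].round(4),"yaw",cy.round(2),"open",round(s["opening"],3),"F",s["force"].round(1))
    print("-> d",d.round(2),"twist",round((cy-yaw+180)%360-180,2))
E
cat > a.py <<'E'
from h import *
t=cv2.imread("pics/top0.png")
Y=(0,200,0);R=(0,0,255)
over(t,"top",[(Lpts([.5174,-.1863],214.5,1,.023),R),(Lpts([.4708,-.3713],171.55,-1,.023),R)],"ov1",295,180,100,75,8)
over(t,"top",[(block([.5692,.2325],-93.6,.057),R),(block([.5692,.2325],-93.6,.034),Y)],"ov2",115,140,100,75,8)
s=cv2.imread("pics/side0.png")
over(s,"side",[(Lpts([.5174,-.1863],214.5,1,.023),R),(Lpts([.5174,-.1863],214.5,1,0),Y),(Lpts([.4708,-.3713],171.55,-1,.023),R)],"ov3",250,230,100,100,6)
E
python3 a.py
```

```text
(no output)
```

View pics/ov1.png

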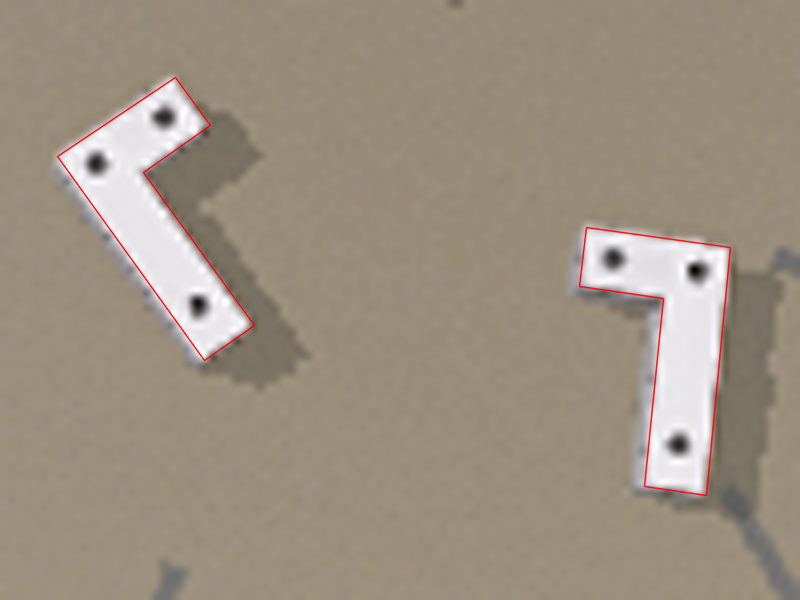

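View pics/ov2.png

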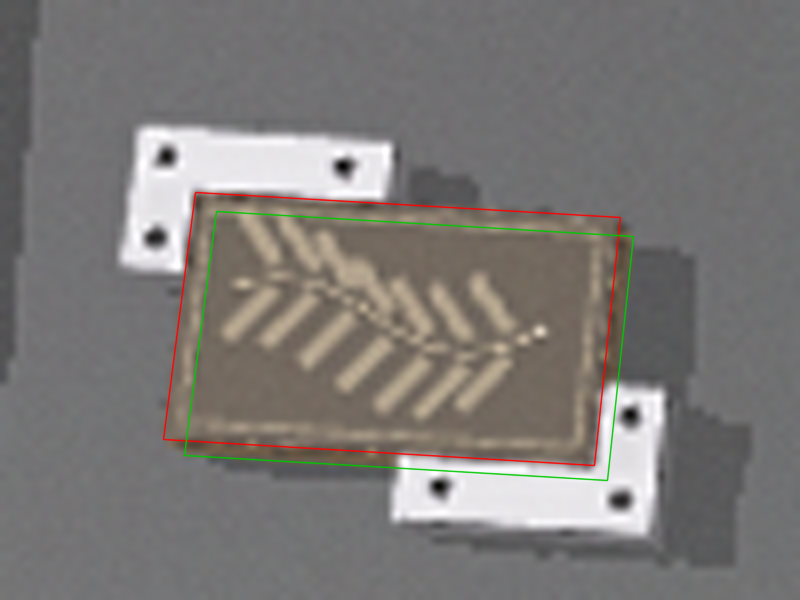

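View pics/ov3.png

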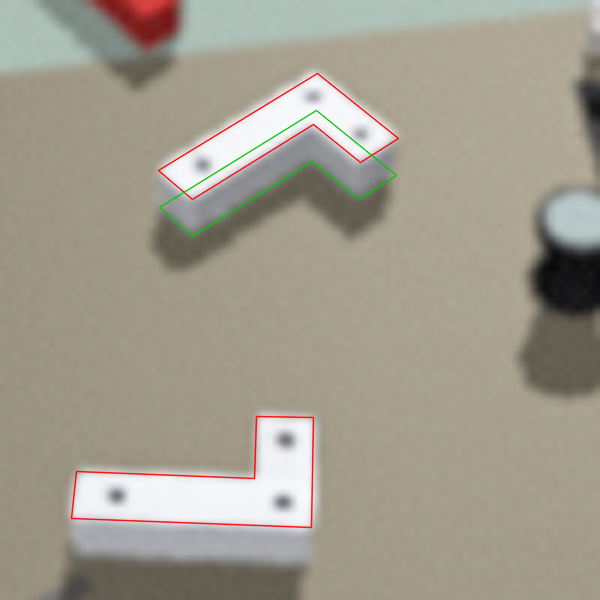

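Candidates in the top view are red (267,229), black (160,288), yellow (405,301), the set ones (147,163) and (182,198), and the plain aluminium spares (315,208) and (378,224). I choose the two spares, and the close crop with the fitted outlines agrees. The left spare is right hand up. The right spare must be turned over.

```bash
python3 - <<'E'
from h import *
s=cv2.imread("pics/side0.png");Y=(0,200,0);R=(0,0,255)
over(s,"side",[(block([.5692,.2325],-93.6,.057),R),(Lpts([.6194,.305],266.1,-1,.057),Y),(Lpts([.5189,.1599],86.98,-1,.057),Y)],"ov4",270,115,65,70,10)
crop(s,"ov5",270,115,65,70,10)
E
```

```text
(no output)
```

View pics/ov4.png

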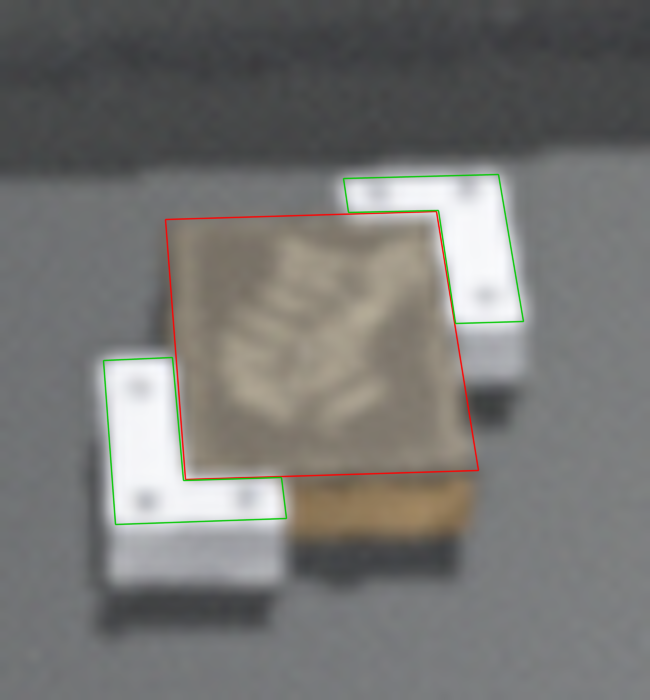

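View pics/ov5.png

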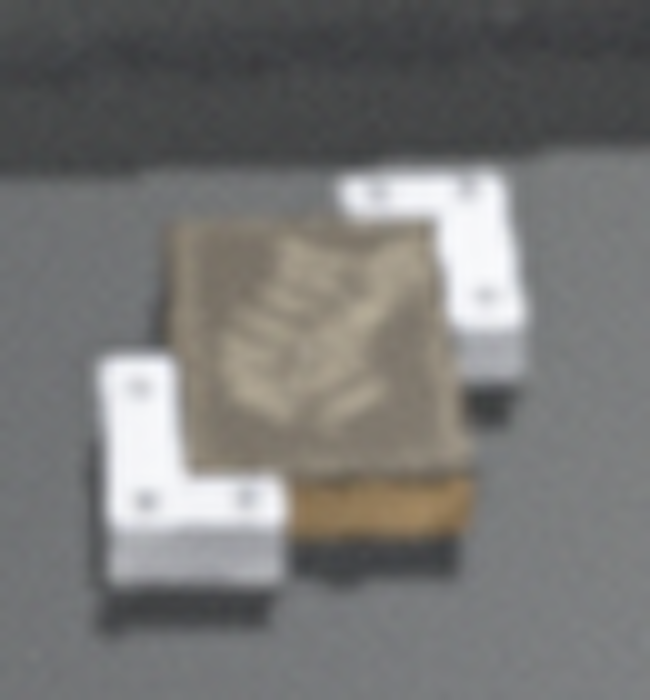

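```bash
python3 - <<'E'
from h import *
go(.5287,-.1834,.10,-55.5)
E
```

```text
t 0.1 pos [0.1409 0.6082 0.2217] yaw 76.95 open 1.002 F [ 0.8 -0.2  0.5]
-> d [-68.33  55.66  12.28] twist 132.45
```

```bash
python3 - <<'E'
from h import *
# order: UR(+,+), UL(-,+), LL(-,-), LR(+,-)
T=(np.array([(625,218),(197,194),(173,440),(596,465)])+.5)/8-.5+[115,140]
S=(np.array([(172,222),(437,212),(470,471),(187,477)])+.5)/10-.5+[270,115]
def f(p,c="ts"):
    B=block(p[:2],p[2],.057);r=[]
    if "t" in c:r.append(proj("top",B)-T)
    if "s" in c:r.append(proj("side",B)-S)
    return np.vstack(r).ravel()
for c in("t","s","ts"):
    r=least_squares(f,[.569,.2325,-93.6],args=(c,));print(c,r.x,r.fun.reshape(-1,2).round(2).tolist());print(block(r.x[:2],r.x[2],0)[:,:2].round(4).tolist())
E
```

```text
t [  0.56886473   0.23076428 -93.34437248] [[-0.09, -0.11], [0.3, -0.07], [-0.63, 0.15], [0.42, 0.02]]
[[0.6094, 0.1533], [0.6182, 0.303], [0.5283, 0.3083], [0.5196, 0.1585]]
s [   0.56936287    0.23950677 -221.65866151] [[-13.0, 9.49], [-0.49, 25.9], [11.72, -13.21], [1.66, -28.14]]
[[0.4834, 0.2557], [0.5955, 0.156], [0.6553, 0.2233], [0.5432, 0.323]]
ts [   0.56879889    0.23273591 -105.05831395] [[1.34, 5.56], [3.99, -4.67], [-3.34, -5.61], [-4.65, 4.84], [25.49, 26.34], [4.32, 1.45], [-25.96, -26.59], [-4.97, -1.68]]
[[0.5928, 0.1486], [0.6317, 0.2935], [0.5448, 0.3169], [0.5059, 0.172]]
```

Request:
arm_command:
  plan:
    - {"claw":1,"dx":-10,"dy":8,"dz":0,"twist":16}
    - {"claw":1,"dx":-16,"dy":13,"dz":0,"twist":24}
    - {"claw":1,"dx":-22,"dy":18,"dz":0,"twist":32}
    - {"claw":0.85,"dx":-28,"dy":23,"dz":0,"twist":40}
    - {"claw":0.8,"dx":-34,"dy":28,"dz":0,"twist":48}
    - {"claw":0.8,"dx":-40,"dy":33,"dz":0,"twist":56}
    - {"claw":0.8,"dx":-44,"dy":36,"dz":0,"twist":60}
    - {"claw":0.8,"dx":-48,"dy":39,"dz":0,"twist":65}

```text
time_s: 0.77
position: [0.2883, 0.3078, 0.2221]
tcp_rot: [[0.944, 0.331, -0.001], [0.331, -0.944, -0.002], [-0.001, 0.002, -1.0]]
force: [1.3, 0.2, -0.1]
opening: 0.817
```

```bash
python3 - <<'E'
from h import *
go(.5287,-.1834,.10,-55.5)
E
```

```text
t 0.77 pos [0.2883 0.3078 0.2221] yaw 19.34 open 0.817 F [ 1.3  0.2 -0.1]
-> d [ 6.43 54.29 12.29] twist 74.84
```

Request:
arm_command:
  plan:
    - {"claw":0.8,"dx":0.8,"dy":7,"dz":0,"twist":10}
    - {"claw":0.8,"dx":1.6,"dy":14,"dz":0,"twist":20}
    - {"claw":0.8,"dx":2.4,"dy":20,"dz":0,"twist":28}
    - {"claw":0.8,"dx":3.2,"dy":27,"dz":1,"twist":36}
    - {"claw":0.8,"dx":4,"dy":34,"dz":2,"twist":44}
    - {"claw":0.8,"dx":4.8,"dy":41,"dz":3,"twist":52}
    - {"claw":0.8,"dx":5.6,"dy":48,"dz":4,"twist":60}
    - {"claw":0.8,"dx":6.4,"dy":54.3,"dz":6,"twist":68}

```text
time_s: 1.43
position: [0.4338, 0.009, 0.1992]
tcp_rot: [[0.788, -0.616, -0.0], [-0.616, -0.788, -0.002], [0.001, 0.002, -1.0]]
force: [0.0, 0.6, -0.7]
opening: 0.799
```

```bash
python3 - <<'E'
from h import *
go(.5287,-.1834,.05,-55.5)
T=(np.array([(625,218),(197,194),(173,440),(596,465)])+.5)/8-.5+[115,140]
S=(np.array([(470,471),(437,212),(172,222),(187,477)])+.5)/10-.5+[270,115]
def f(p,c="ts"):
    B=block(p[:2],p[2],.057);r=[]
    if "t" in c:r.append(proj("top",B)-T)
    if "s" in c:r.append(proj("side",B)-S)
    return np.vstack(r).ravel()
for c in("t","s","ts"):
    r=least_squares(f,[.569,.2325,-93.6],args=(c,),x_scale=[.01,.01,1]);print(c,r.x,r.fun.reshape(-1,2).round(2).tolist());print(block(r.x[:2],r.x[2],0)[:,:2].round(4).tolist())
E
```

```text
t 1.43 pos [0.4338 0.009  0.1992] yaw -38.04 open 0.799 F [ 0.   0.6 -0.7]
-> d [19.32  9.28 14.95] twist 17.46
t [  0.56886473   0.23076428 -93.34437248] [[-0.09, -0.11], [0.3, -0.07], [-0.63, 0.15], [0.42, 0.02]]
[[0.6094, 0.1533], [0.6182, 0.303], [0.5283, 0.3083], [0.5196, 0.1585]]
s [  0.56929015   0.23217617 -94.3050454 ] [[0.51, 0.11], [0.28, 0.04], [-0.38, -0.38], [-0.42, 0.13]]
[[0.6085, 0.154], [0.6198, 0.3036], [0.53, 0.3103], [0.5188, 0.1608]]
ts [  0.56899569   0.23103779 -93.72175871] [[-0.1, 0.01], [0.33, -0.28], [-0.81, -0.07], [0.2, 0.14], [0.71, 0.23], [0.0, 0.16], [-0.66, -0.12], [-0.23, 0.43]]
[[0.609, 0.1533], [0.6188, 0.303], [0.529, 0.3088], [0.5192, 0.1591]]
```

Request:
arm_command:
  plan:
    - {"claw":0.8,"dx":6,"dy":3,"dz":3,"twist":7}
    - {"claw":0.8,"dx":13,"dy":6,"dz":7,"twist":14}
    - {"claw":0.8,"dx":19.3,"dy":9.3,"dz":11,"twist":17.5}
    - {"claw":0.8,"dx":19.3,"dy":9.3,"dz":14,"twist":17.5}
    - {"claw":0.8,"dx":19.3,"dy":9.3,"dz":15,"twist":17.5}
    - {"claw":0.8,"dx":19.3,"dy":9.3,"dz":15,"twist":17.5}
    - {"claw":0.8,"dx":19.3,"dy":9.3,"dz":15,"twist":17.5}
    - {"claw":0.8,"dx":19.3,"dy":9.3,"dz":15,"twist":17.5}

```text
time_s: 2.1
position: [0.5284, -0.1859, 0.0462]
tcp_rot: [[0.563, -0.826, -0.003], [-0.826, -0.563, -0.001], [-0.001, 0.003, -1.0]]
force: [0.5, 0.3, 0.5]
opening: 0.803
```

```bash
python3 - <<'E'
from h import *
go(.5287,-.1834,.004,-55.5)
for n in("top","side"):
    im=bot.capture(n)[:,:,::-1];cv2.imwrite(f"pics/{n}1.png",im)
    p=proj(n,[.52,-.19,.02])[0].astype(int)
    crop(im,n+"1c",p[0]-50,p[1]-40,100,75,8)
E
```

```text
t 2.1 pos [ 0.5284 -0.1859  0.0462] yaw -55.72 open 0.803 F [0.5 0.3 0.5]
-> d [-0.19 -0.18  4.22] twist -0.22
```

View pics/side1c.png

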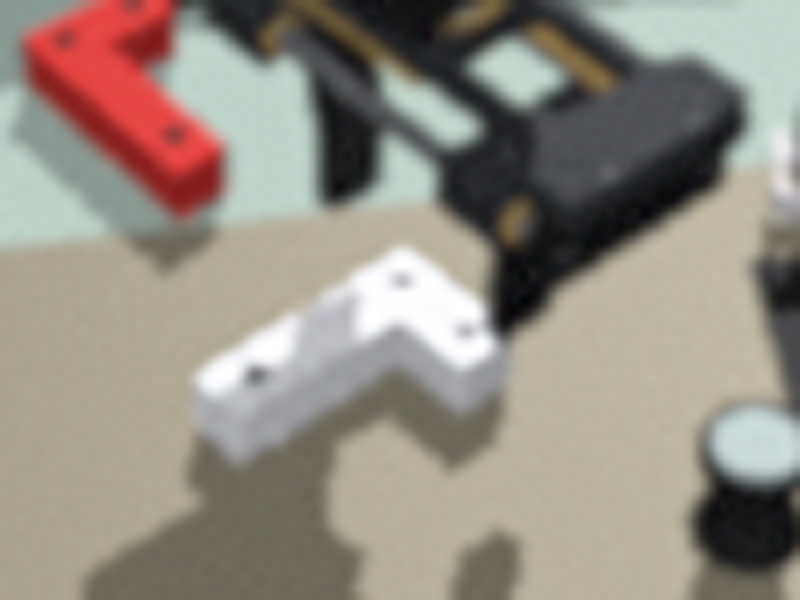

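The side crop shows the open jaws straddling the corner end of the left spare. One finger is beyond the short arm at (500,300), the other on the far side. I go down and grip.

Request:
arm_command:
  plan:
    - {"claw":0.8,"dx":-0.2,"dy":-0.2,"dz":2.5,"twist":0}
    - {"claw":0.8,"dx":-0.2,"dy":-0.2,"dz":4.2,"twist":0}
    - {"claw":0.8,"dx":-0.2,"dy":-0.2,"dz":4.2,"twist":0}
    - {"claw":0.5,"dx":-0.2,"dy":-0.2,"dz":4.2,"twist":0}
    - {"claw":0.4,"dx":-0.2,"dy":-0.2,"dz":4.2,"twist":0}
    - {"claw":0.4,"dx":-0.2,"dy":-0.2,"dz":4.2,"twist":0}
    - {"claw":0.4,"dx":-0.2,"dy":-0.2,"dz":4.2,"twist":0}

```text
time_s: 2.78
position: [0.529, -0.1806, 0.0085]
tcp_rot: [[0.566, -0.825, 0.0], [-0.825, -0.566, -0.002], [0.002, 0.001, -1.0]]
force: [-0.1, 0.8, 4.4]
opening: 0.596
```

```bash
python3 - <<'E'
from h import *
go(.5287,-.1834,.1,-55.5)
E
```

```text
t 2.78 pos [ 0.529  -0.1806  0.0085] yaw -55.56 open 0.596 F [-0.1  0.8  4.4]
-> d [ 0.23  0.19 -9.15] twist -0.06
```

Request:
arm_command:
  plan:
    - {"claw":0.4,"dx":0,"dy":0,"dz":-2,"twist":0}
    - {"claw":0.4,"dx":0,"dy":0,"dz":-5,"twist":0}
    - {"claw":0.4,"dx":0,"dy":0,"dz":-9,"twist":0}
    - {"claw":0.4,"dx":0,"dy":0,"dz":-12,"twist":0}
    - {"claw":0.4,"dx":0,"dy":0,"dz":-12,"twist":0}

```text
time_s: 3.2
position: [0.5329, -0.1823, 0.1352]
tcp_rot: [[0.566, -0.825, 0.012], [-0.825, -0.566, -0.009], [0.014, -0.005, -1.0]]
force: [0.4, -0.5, -1.2]
opening: 0.592
```

```bash
python3 - <<'E'
from h import *
go(.53,.31,.12,-3.6)
for n in("top","side"):
    im=bot.capture(n)[:,:,::-1];cv2.imwrite(f"pics/{n}2.png",im)
    p=proj(n,[.52,-.19,.12])[0].astype(int)
    crop(im,n+"2c",max(0,p[0]-50),max(0,p[1]-40),100,75,8)
E
```

```text
t 3.2 pos [ 0.5329 -0.1823  0.1352] yaw -55.56 open 0.592 F [ 0.4 -0.5 -1.2]
-> d [-40.78 -27.61   1.08] twist -51.96
```

View pics/side2c.png

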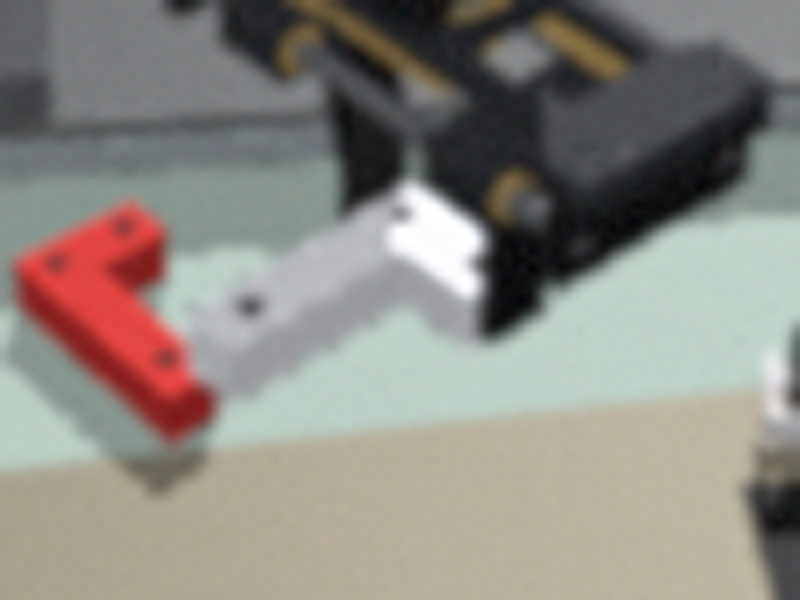

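View pics/top2c.png

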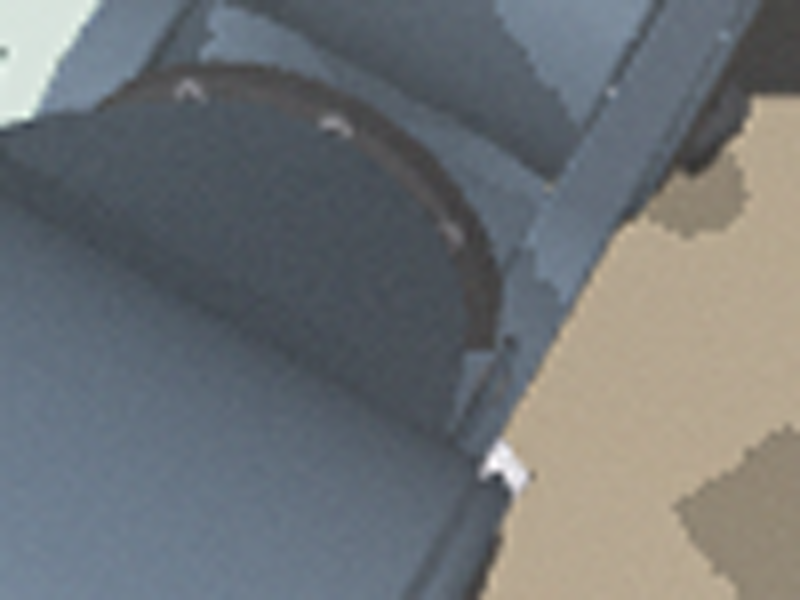

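```bash
python3 - <<'E'
from h import *
s=cv2.imread("pics/side2.png")
o=np.array([.5174+.0039,-.1863-.0017])
p=proj("side",[.52,-.19,.12])[0].astype(int)
P=Lpts(o,214.5,1,.1497);Q=Lpts(o,214.5,1,.1267)
over(s,"side",[(P,(0,0,255)),(Q,(0,200,0))],"ov6",p[0]-50,p[1]-40,100,75,8)
E
```

```text
(no output)
```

View pics/ov6.png

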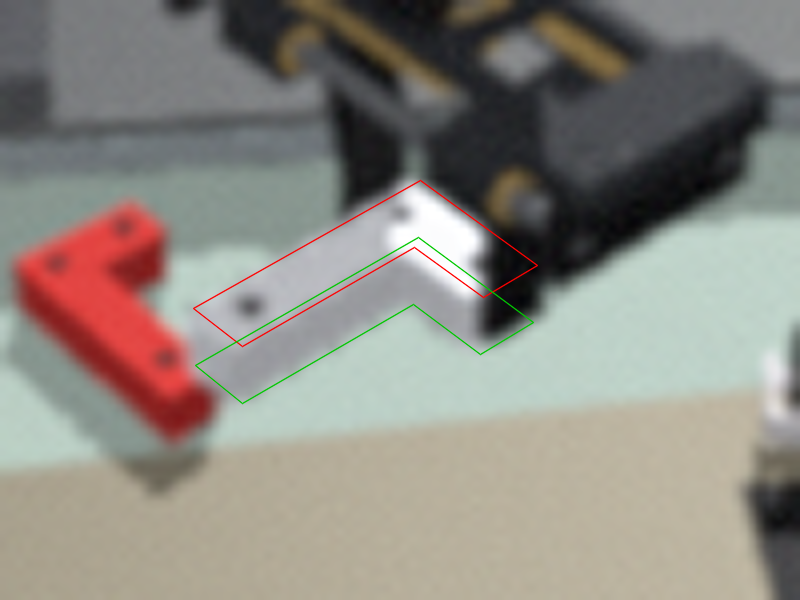

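Request:
arm_command:
  plan:
    - {"claw":0.4,"dx":-2,"dy":-1.4,"dz":-0.5,"twist":0}
    - {"claw":0.4,"dx":-5,"dy":-3.4,"dz":-1,"twist":-4}
    - {"claw":0.4,"dx":-8,"dy":-5.4,"dz":-1,"twist":-10}
    - {"claw":0.4,"dx":-11,"dy":-7.5,"dz":-1,"twist":-17}
    - {"claw":0.4,"dx":-14.5,"dy":-10,"dz":-1,"twist":-23}
    - {"claw":0.4,"dx":-18,"dy":-12,"dz":-1,"twist":-29}
    - {"claw":0.4,"dx":-21,"dy":-14,"dz":-1,"twist":-35}
    - {"claw":0.4,"dx":-24,"dy":-16,"dz":-1,"twist":-40}

```text
time_s: 3.97
position: [0.5234, 0.1097, 0.1371]
tcp_rot: [[0.965, -0.263, -0.001], [-0.263, -0.965, -0.004], [-0.0, 0.004, -1.0]]
force: [1.7, -0.0, -1.8]
opening: 0.599
```

```bash
python3 - <<'E'
from h import *
go(.5329,.3228,.13,-3.6)
E
```

```text
t 3.97 pos [0.5234 0.1097 0.1371] yaw -15.27 open 0.599 F [ 1.7 -0.  -1.8]
-> d [ -4.7  -20.81   0.62] twist -11.67
```

Request:
arm_command:
  plan:
    - {"claw":0.4,"dx":-0.8,"dy":-3.5,"dz":0,"twist":-3}
    - {"claw":0.4,"dx":-1.6,"dy":-7,"dz":0,"twist":-6}
    - {"claw":0.4,"dx":-2.4,"dy":-10.5,"dz":0.3,"twist":-9}
    - {"claw":0.4,"dx":-3.2,"dy":-14,"dz":0.6,"twist":-11.7}
    - {"claw":0.4,"dx":-4,"dy":-17.5,"dz":0.6,"twist":-11.7}
    - {"claw":0.4,"dx":-4.7,"dy":-20.8,"dz":0.6,"twist":-11.7}
    - {"claw":0.4,"dx":-4.7,"dy":-20.8,"dz":1.6,"twist":-11.7}
    - {"claw":0.4,"dx":-4.7,"dy":-20.8,"dz":2.6,"twist":-11.7}

```text
time_s: 4.63
position: [0.5315, 0.3241, 0.1081]
tcp_rot: [[0.998, -0.059, -0.003], [-0.059, -0.998, -0.005], [-0.003, 0.005, -1.0]]
force: [-0.8, -0.6, -2.9]
opening: 0.595
```

```bash
python3 - <<'E'
from h import *
go(.5329,.3228,.075,-3.6)
E
```

```text
t 4.63 pos [0.5315 0.3241 0.1081] yaw -3.36 open 0.595 F [-0.8 -0.6 -2.9]
-> d [0.16 0.11 3.31] twist 0.24
```

Request:
arm_command:
  plan:
    - {"claw":0.4,"dx":0.15,"dy":0.1,"dz":2,"twist":0.2}
    - {"claw":0.4,"dx":0.15,"dy":0.1,"dz":4,"twist":0.2}
    - {"claw":0.4,"dx":0.15,"dy":0.1,"dz":5.5,"twist":0.2}
    - {"claw":0.4,"dx":0.15,"dy":0.1,"dz":5.5,"twist":0.2}
    - {"claw":0.4,"dx":0.15,"dy":0.1,"dz":5.5,"twist":0.2}
    - {"claw":0.4,"dx":0.15,"dy":0.1,"dz":5.5,"twist":0.2}

```text
time_s: 5.13
position: [0.5315, 0.3212, 0.0514]
tcp_rot: [[0.998, -0.063, -0.007], [-0.063, -0.998, -0.006], [-0.006, 0.007, -1.0]]
force: [-0.3, 1.8, -2.5]
opening: 0.597
```

```bash
python3 - <<'E'
from h import *
go(.5329,.3228,.0425,-3.6)
for n in("top","side"):
    im=bot.capture(n)[:,:,::-1];cv2.imwrite(f"pics/{n}3.png",im)
s=cv2.imread("pics/side3.png")
st=bot.read_state();
crop(s,"side3c",260,105,90,75,8)
crop(cv2.imread("pics/top3.png"),"top3c",115,140,100,75,8)
E
```

```text
t 5.13 pos [0.5315 0.3212 0.0514] yaw -3.63 open 0.597 F [-0.3  1.8 -2.5]
-> d [ 0.14 -0.17  0.89] twist -0.03
```

View pics/side3c.png

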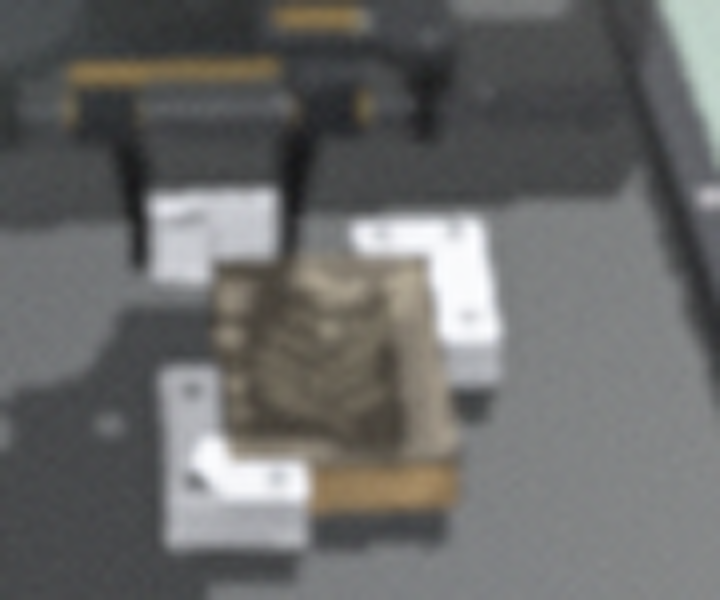

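View pics/top3c.png

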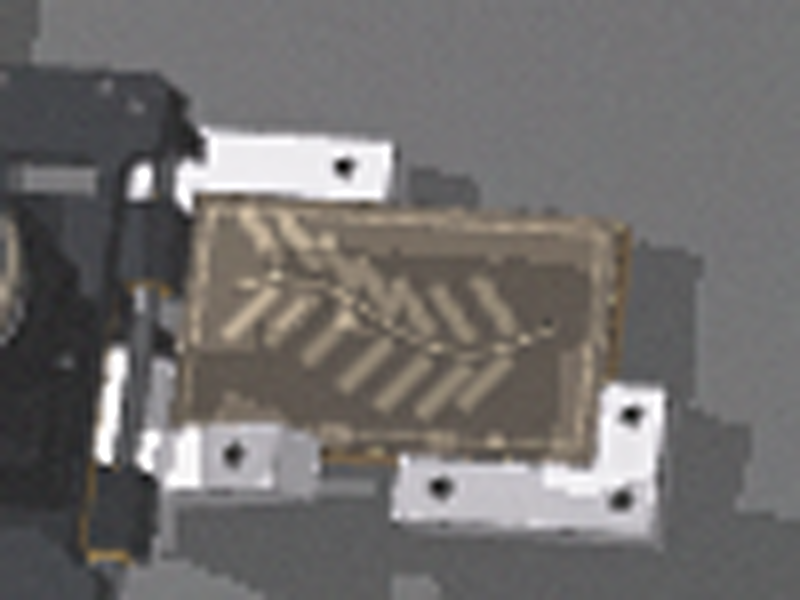

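```bash
cat >> h.py <<'E'
def origin_from_tcp(p,yaw,lx,ly,zu=1):
    return np.array(p[:2])-Rz(yaw)@np.array([lx,ly*zu])
E
python3 - <<'E'
from h import *
o=origin_from_tcp([.5315,.3212],266.4,-.0128,.004);print(o)
z=.0514-.0085;R=(0,0,255);Y=(0,200,0)
for n,b in(("top",(115,140,100,75,8)),("side",(260,105,90,75,8))):
    over(cv2.imread(f"pics/{n}3.png"),n,[(Lpts(o,266.4,1,z+.023),R),(block([.569,.2315],-93.6,.057),Y)],"o7"+n,*b)
E
```

```text
[0.52670417 0.30867642]
```

View pics/o7top.png

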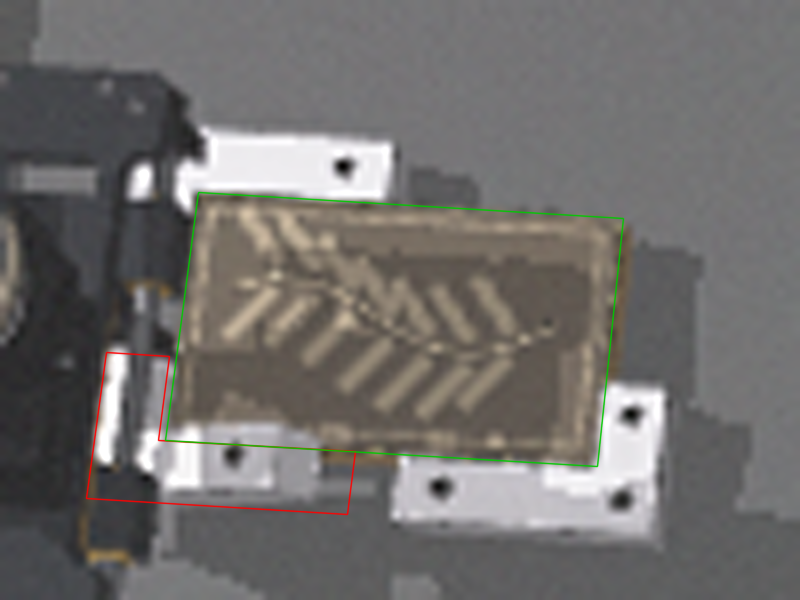

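View pics/o7side.png

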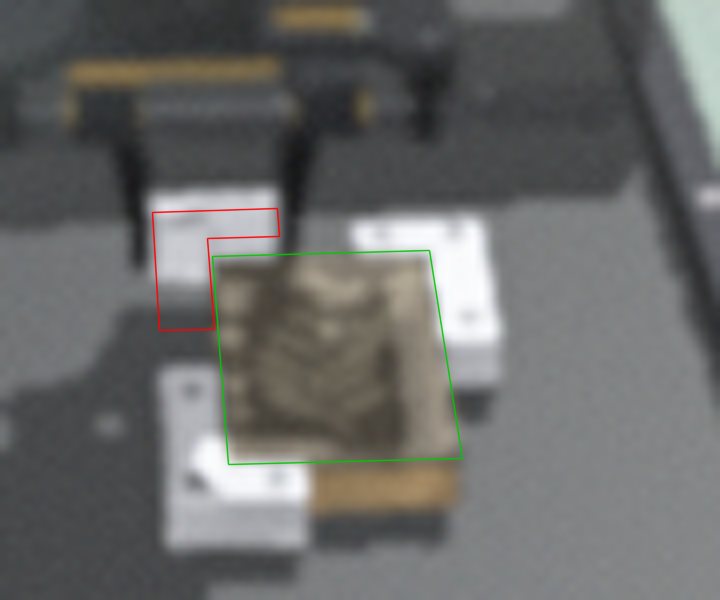

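```bash
python3 - <<'E'
from h import *
crop(cv2.imread("pics/top3.png"),"t3z",120,175,50,40,16)
crop(cv2.imread("pics/side3.png"),"s3z",268,110,45,40,16)
E
```

```text
(no output)
```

View pics/t3z.png

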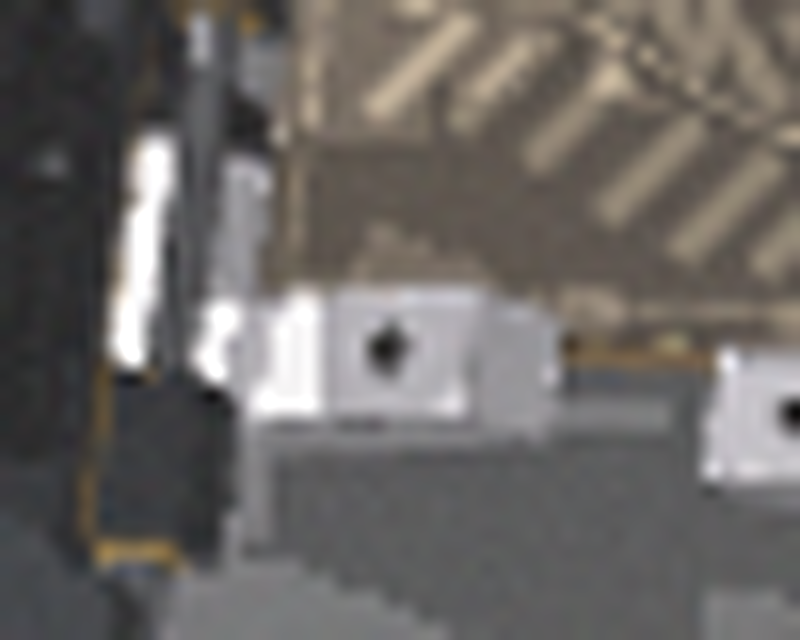

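View pics/s3z.png

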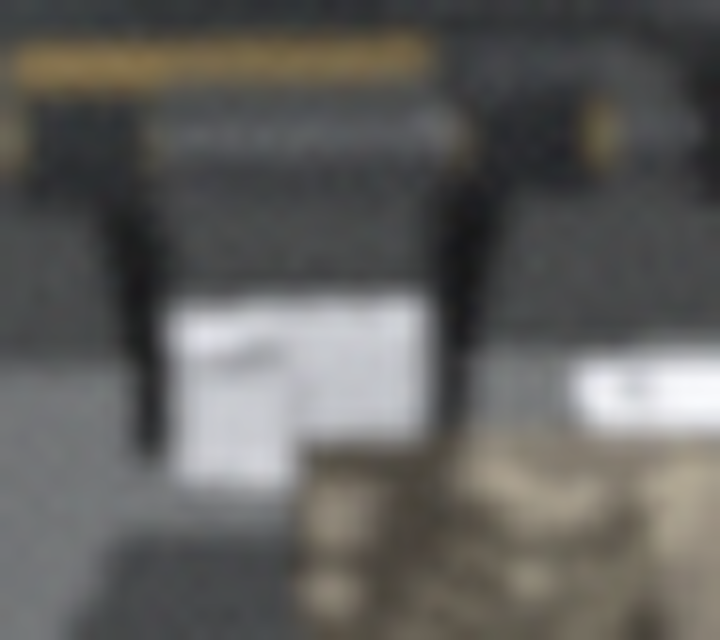

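The long arm's tip is up about 20°. Its inner edge came down on the block's edge near (330..560, 290..430) of the top crop, and the block has not visibly moved. I lift, shift about 5 mm outward and lower again.

Request:
arm_command:
  plan:
    - {"claw":0.4,"dx":0,"dy":0,"dz":-1.5,"twist":0}
    - {"claw":0.4,"dx":-0.3,"dy":-0.1,"dz":-3,"twist":0}
    - {"claw":0.4,"dx":-0.5,"dy":-0.3,"dz":-3,"twist":0}
    - {"claw":0.4,"dx":-0.5,"dy":-0.3,"dz":-3,"twist":0}
    - {"claw":0.4,"dx":-0.5,"dy":-0.3,"dz":-3,"twist":0}

```text
time_s: 5.65
position: [0.5266, 0.3243, 0.0814]
tcp_rot: [[0.998, -0.063, -0.007], [-0.063, -0.998, -0.007], [-0.007, 0.008, -1.0]]
force: [0.2, -0.1, -1.7]
opening: 0.594
```

```bash
cat >> h.py <<'E'
def look(tag,tb=(115,140,100,75,8),sb=(260,105,90,75,8)):
    for n,b in(("top",tb),("side",sb)):
        im=bot.capture(n)[:,:,::-1];cv2.imwrite(f"pics/{n}{tag}.png",im)
        if b: crop(im,f"{n}{tag}c",*b)
E
python3 - <<'E'
from h import *
go(.527,.325,.043,-3.6)
look(4)
E
```

```text
t 5.65 pos [0.5266 0.3243 0.0814] yaw -3.61 open 0.594 F [ 0.2 -0.1 -1.7]
-> d [ 0.07 -0.1   3.84] twist -0.01
```

View pics/side4c.png

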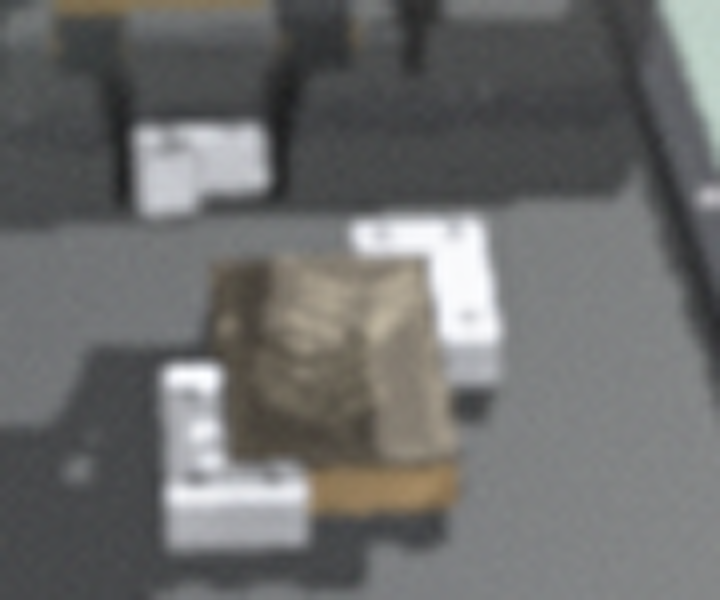

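View pics/top4c.png

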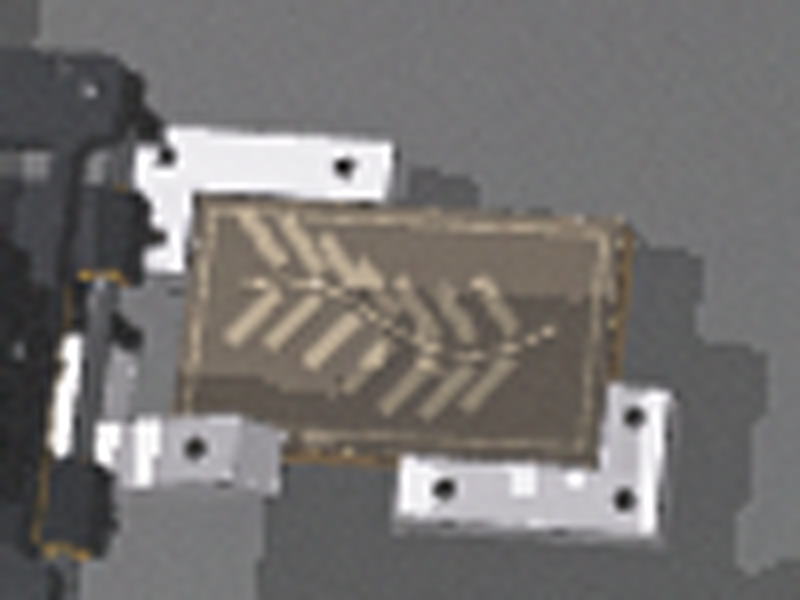

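Request:
arm_command:
  plan:
    - {"claw":0.4,"dx":0,"dy":-0.1,"dz":1.5,"twist":0}
    - {"claw":0.4,"dx":0,"dy":-0.1,"dz":3,"twist":0}
    - {"claw":0.4,"dx":0,"dy":-0.1,"dz":3.8,"twist":0}
    - {"claw":0.4,"dx":0,"dy":-0.1,"dz":4.2,"twist":0}
    - {"claw":0.4,"dx":0,"dy":-0.1,"dz":4.4,"twist":0}

```text
time_s: 6.17
position: [0.5252, 0.3244, 0.0361]
tcp_rot: [[0.998, -0.063, -0.011], [-0.063, -0.998, -0.009], [-0.01, 0.009, -1.0]]
force: [-2.5, -2.4, 7.3]
opening: 0.596
```

```bash
python3 - <<'E'
from h import *
go(.527,.325,.043,-3.6)
look(5)
E
```

```text
t 6.17 pos [0.5252 0.3244 0.0361] yaw -3.61 open 0.596 F [-2.5 -2.4  7.3]
-> d [ 0.16 -0.06 -0.69] twist -0.01
```

View pics/side5c.png

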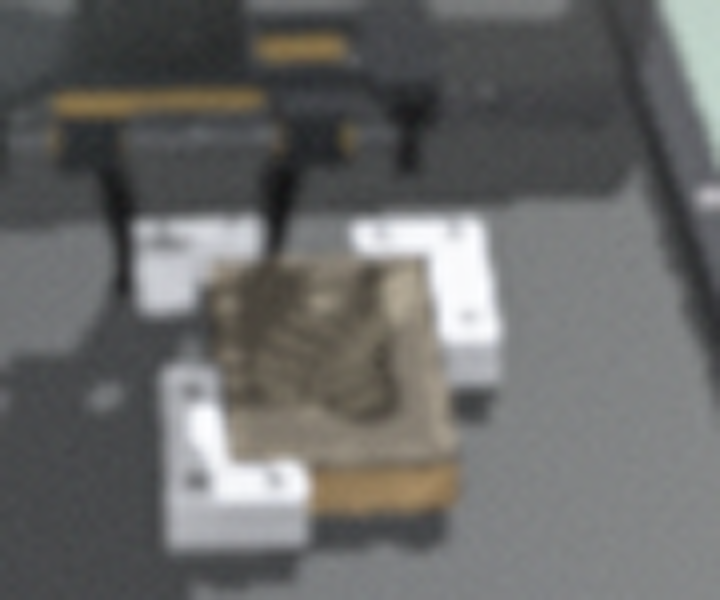

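View pics/top5c.png

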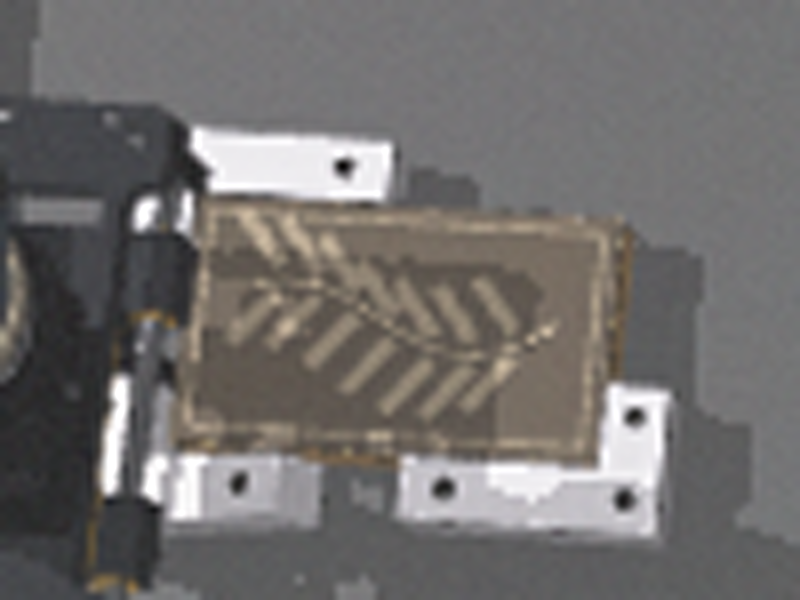

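Request:
arm_command:
  plan:
    - {"claw":0.65,"dx":0,"dy":0,"dz":-0.2,"twist":0}
    - {"claw":0.72,"dx":0,"dy":0,"dz":-0.2,"twist":0}
    - {"claw":0.72,"dx":0,"dy":0,"dz":-0.2,"twist":0}
    - {"claw":0.72,"dx":0,"dy":0,"dz":-2.5,"twist":0}
    - {"claw":0.72,"dx":0,"dy":0,"dz":-5.5,"twist":0}
    - {"claw":0.72,"dx":0,"dy":-4,"dz":-8,"twist":0}
    - {"claw":0.72,"dx":0,"dy":-8,"dz":-8,"twist":0}
    - {"claw":0.72,"dx":0,"dy":-10,"dz":-8,"twist":0}

```text
time_s: 6.93
position: [0.5355, 0.4297, 0.1202]
tcp_rot: [[0.998, -0.063, -0.0], [-0.063, -0.998, -0.001], [-0.0, 0.001, -1.0]]
force: [0.6, -0.4, -0.2]
opening: 0.719
```

```bash
python3 - <<'E'
from h import *
go(.527,.325,.043,-3.6)
look(6)
E
```

```text
t 6.93 pos [0.5355 0.4297 0.1202] yaw -3.61 open 0.719 F [ 0.6 -0.4 -0.2]
-> d [-0.19 10.49  7.74] twist -0.01
```

View pics/side6c.png

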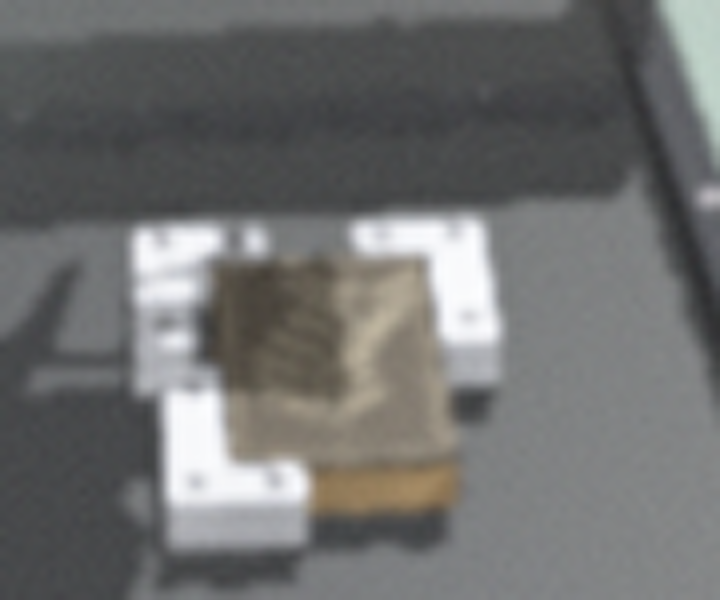

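View pics/top6c.png

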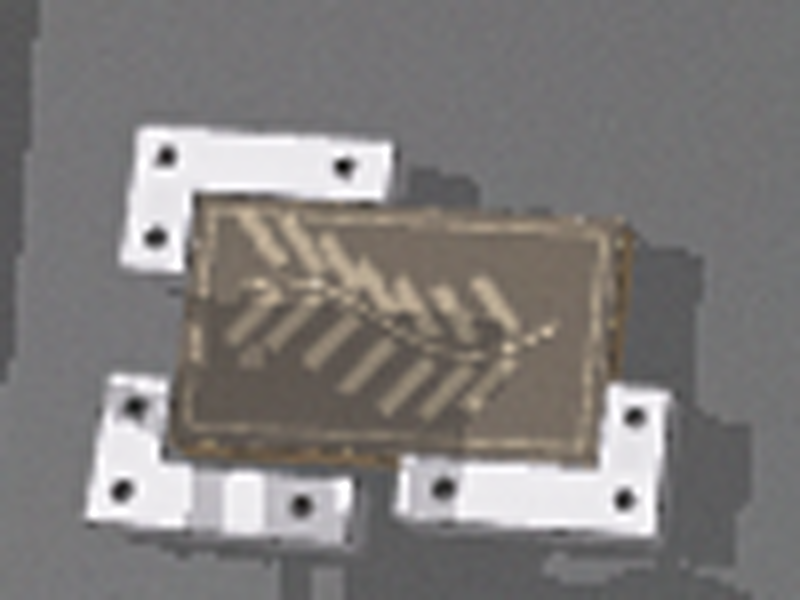

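```bash
cat > m.py <<'E'
from h import *
def g(a,x0=115,y0=140,s=8):return (np.array(a)+.5)/s-.5+[x0,y0]
A=g([(88,520),(110,375),(172,380),(165,456),(353,475),(349,540)])
D=g([(656,535),(672,390),(609,384),(600,465),(402,458),(395,521)])
for n,p,zu in(("A",A,1),("D",D,-1)):
    o,a,e=fitL("top",p,zu,.057);print(n,o.round(4),round(a,2),e.round(1).tolist())
T=g([(630,222),(199,197),(177,440),(600,465)])
r=least_squares(lambda p:(proj("top",block(p[:2],p[2],.057))-T).ravel(),[.569,.2325,-93.6],x_scale=[.01,.01,1]);print(r.x,r.fun.reshape(-1,2).round(2).tolist(),block(r.x[:2],r.x[2],0)[:,:2].round(4).tolist())
im=cv2.imread("pics/top6.png")
o,a,e=fitL("top",A,1,.057)
over(im,"top",[(Lpts(o,a,1,.057),(0,0,255)),(Lpts([.5189,.1599],86.98,-1,.057),(0,0,255)),(block(r.x[:2],r.x[2],.057),(0,200,0))],"o8",115,140,100,75,8)
E
python3 m.py
```

```text
A [0.521  0.3102] 265.65 [[0.4, -0.1], [0.5, -0.0], [0.7, -0.3], [-2.0, 1.3], [-0.3, -1.2], [0.8, 0.4]]
D [0.5183 0.1585] 86.58 [[0.3, -0.1], [0.5, 0.5], [-0.4, 0.4], [-1.3, 0.2], [0.2, -0.6], [0.6, -0.5]]
[  0.56823591   0.22942398 -93.3615693 ] [[-0.24, -0.39], [0.52, -0.24], [-0.66, 0.36], [0.39, 0.25]] [[0.6088, 0.1519], [0.6176, 0.3017], [0.5277, 0.3069], [0.5189, 0.1572]]
```

View pics/o8.png

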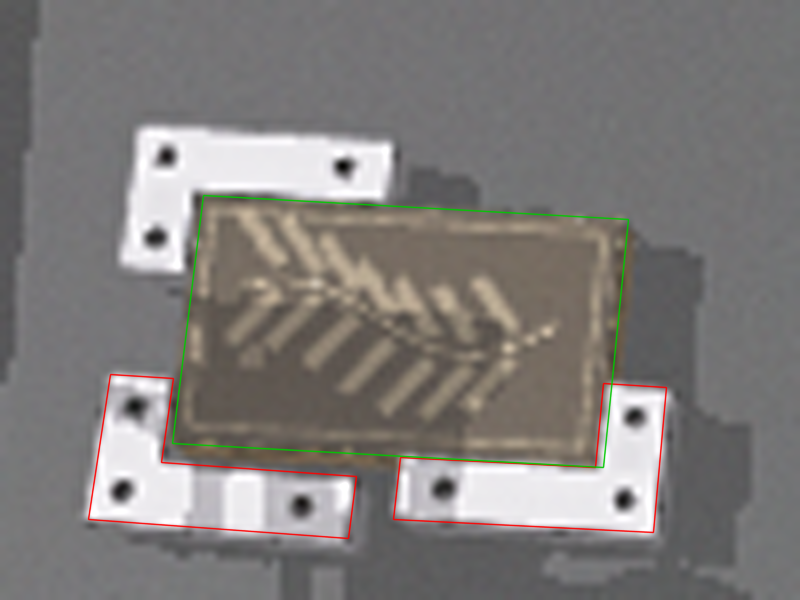

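Request:
arm_command:
  plan:
    - {"claw":0.72,"dx":-0.2,"dy":4,"dz":0,"twist":0}
    - {"claw":0.72,"dx":-0.4,"dy":8,"dz":0,"twist":0}
    - {"claw":0.72,"dx":-0.4,"dy":10.5,"dz":2,"twist":0}
    - {"claw":0.72,"dx":-0.4,"dy":10.5,"dz":4,"twist":0}
    - {"claw":0.72,"dx":-0.4,"dy":10.5,"dz":5,"twist":0}
    - {"claw":0.72,"dx":-0.4,"dy":10.5,"dz":5,"twist":0}

```text
time_s: 7.53
position: [0.5219, 0.3235, 0.0661]
tcp_rot: [[0.998, -0.06, -0.008], [-0.06, -0.998, -0.005], [-0.008, 0.006, -1.0]]
force: [0.5, 0.1, -0.0]
opening: 0.717
```

```bash
python3 - <<'E'
from h import *
go(.5255,.3244,.038,-3.6)
E
```

```text
t 7.53 pos [0.5219 0.3235 0.0661] yaw -3.46 open 0.717 F [ 0.5  0.1 -0. ]
-> d [ 0.37 -0.13  2.81] twist 0.14
```

Request:
arm_command:
  plan:
    - {"claw":0.72,"dx":0.35,"dy":-0.1,"dz":0.3,"twist":0}
    - {"claw":0.72,"dx":0.35,"dy":-0.1,"dz":1.5,"twist":0}
    - {"claw":0.72,"dx":0.35,"dy":-0.1,"dz":2.8,"twist":0}
    - {"claw":0.72,"dx":0.35,"dy":-0.1,"dz":2.9,"twist":0}
    - {"claw":0.5,"dx":0.35,"dy":-0.1,"dz":2.9,"twist":0}
    - {"claw":0.5,"dx":0.35,"dy":-0.1,"dz":2.9,"twist":0}
    - {"claw":0.5,"dx":0.35,"dy":-0.1,"dz":2.9,"twist":0}

```text
time_s: 8.12
position: [0.5254, 0.3245, 0.0373]
tcp_rot: [[0.998, -0.06, -0.007], [-0.06, -0.998, -0.005], [-0.007, 0.006, -1.0]]
force: [0.0, 0.7, -0.9]
opening: 0.593
```

```bash
python3 - <<'E'
from h import *
go(.531,.322,.038,-3.6)
look(7)
E
```

```text
t 8.12 pos [0.5254 0.3245 0.0373] yaw -3.44 open 0.593 F [ 0.   0.7 -0.9]
-> d [ 0.57  0.21 -0.07] twist 0.16
```

View pics/top7c.png

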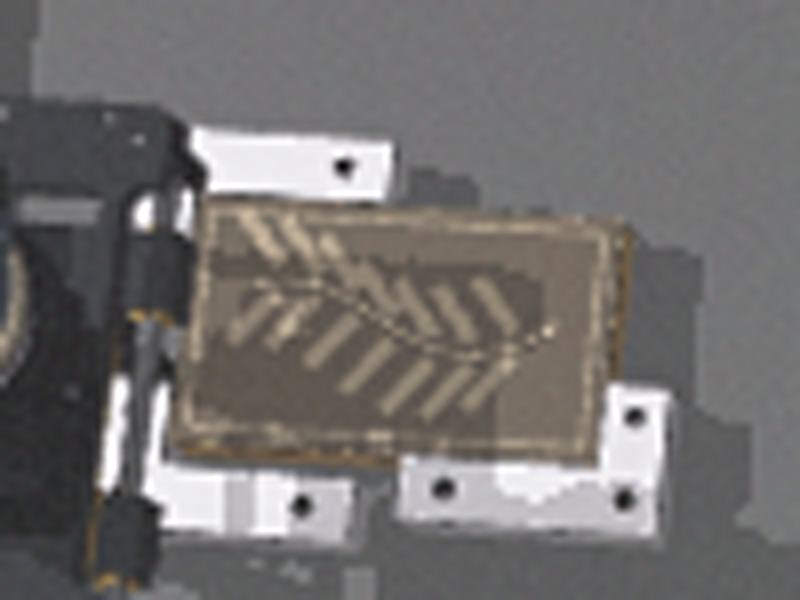

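Request:
arm_command:
  plan:
    - {"claw":0.5,"dx":0.2,"dy":0.1,"dz":0,"twist":0.1}
    - {"claw":0.5,"dx":0.4,"dy":0.2,"dz":0,"twist":0.1}
    - {"claw":0.5,"dx":0.55,"dy":0.2,"dz":0,"twist":0.1}
    - {"claw":0.5,"dx":0.55,"dy":0.2,"dz":0,"twist":0.1}
    - {"claw":0.5,"dx":0.55,"dy":0.2,"dz":0,"twist":0.1}

```text
time_s: 8.63
position: [0.5312, 0.3221, 0.0375]
tcp_rot: [[0.998, -0.062, -0.006], [-0.062, -0.998, -0.005], [-0.006, 0.005, -1.0]]
force: [0.2, 1.7, -1.4]
opening: 0.594
```

```bash
python3 - <<'E'
from h import *
go(.531,.322,.038,-3.6)
look(8)
crop(cv2.imread("pics/top8.png"),"t8z",120,175,50,40,16)
E
```

```text
t 8.63 pos [0.5312 0.3221 0.0375] yaw -3.56 open 0.594 F [ 0.2  1.7 -1.4]
-> d [-0.02  0.02 -0.05] twist 0.04
```

View pics/t8z.png

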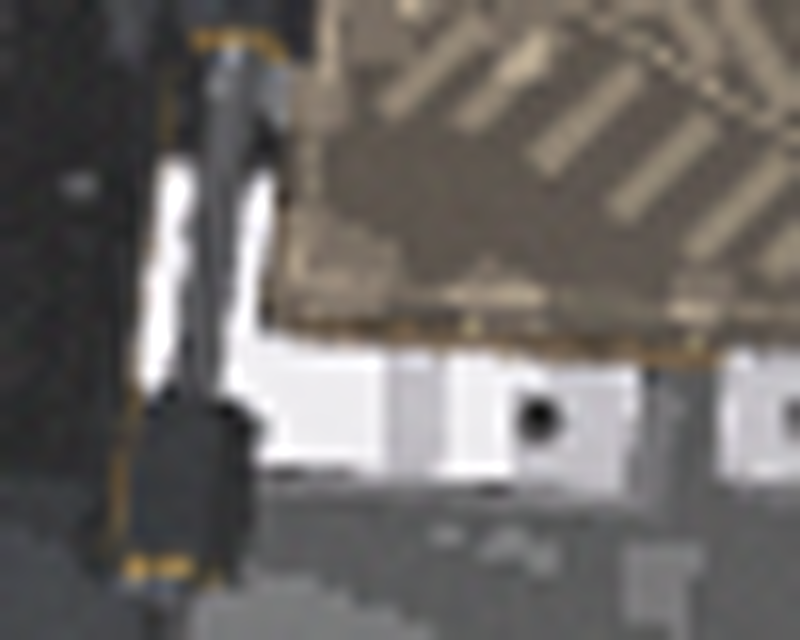

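View pics/side8c.png

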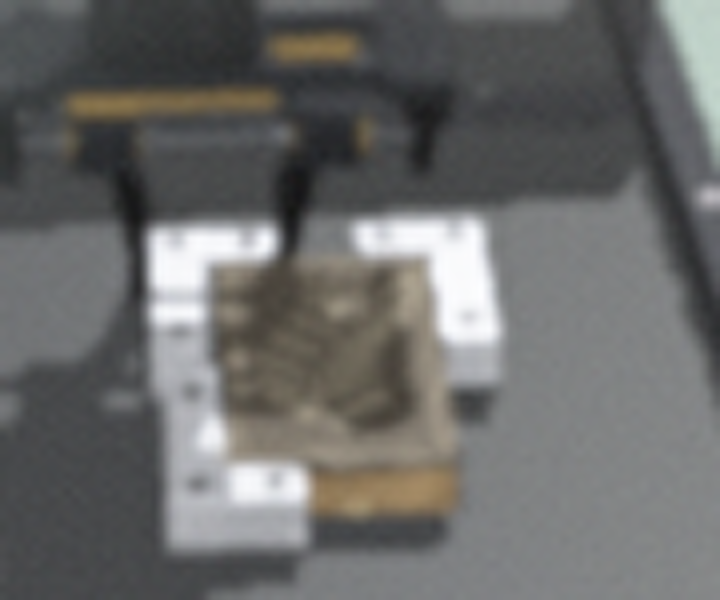

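Request:
arm_command:
  plan:
    - {"claw":0.65,"dx":0,"dy":0,"dz":0,"twist":0}
    - {"claw":0.7,"dx":0,"dy":0,"dz":0,"twist":0}
    - {"claw":0.7,"dx":0,"dy":0,"dz":-0.3,"twist":0}
    - {"claw":0.7,"dx":0,"dy":0,"dz":-3,"twist":0}
    - {"claw":0.7,"dx":0,"dy":0,"dz":-7,"twist":0}
    - {"claw":0.7,"dx":-1,"dy":3,"dz":-10,"twist":4}
    - {"claw":0.5,"dx":-2,"dy":7,"dz":-11,"twist":10}
    - {"claw":0.5,"dx":-3,"dy":11,"dz":-11,"twist":16}

```text
time_s: 9.4
position: [0.4979, 0.2168, 0.1519]
tcp_rot: [[0.942, -0.337, 0.002], [-0.337, -0.942, -0.003], [0.003, 0.002, -1.0]]
force: [1.5, -1.2, -0.8]
opening: 0.622
```

```bash
python3 - <<'E'
from h import *
go(.40,-.372,.14,-98.45)
print(unproj("top",[[345,276],[428,240],[375,137],[392,250],[398,215],[315,257]],0).round(3), unproj("top",[[240,125],[240,240],[10,240]],.058).round(3))
E
```

```text
t 9.4 pos [0.4979 0.2168 0.1519] yaw -19.68 open 0.622 F [ 1.5 -1.2 -0.8]
-> d [10.6  58.73  1.38] twist 78.77
[[ 0.305 -0.277  0.   ]
 [ 0.407 -0.52   0.   ]
 [ 0.721 -0.382  0.   ]
 [ 0.378 -0.414  0.   ]
 [ 0.48  -0.437  0.   ]
 [ 0.359 -0.193  0.   ]] [[0.734 0.022 0.058]
 [0.401 0.016 0.058]
 [0.402 0.638 0.058]]
```

Request:
arm_command:
  plan:
    - {"claw":0.5,"dx":1,"dy":5,"dz":0,"twist":9}
    - {"claw":0.5,"dx":2,"dy":11,"dz":0,"twist":18}
    - {"claw":0.5,"dx":3,"dy":17,"dz":0,"twist":27}
    - {"claw":0.5,"dx":4,"dy":22,"dz":0,"twist":35}
    - {"claw":0.5,"dx":5,"dy":28,"dz":0,"twist":43}
    - {"claw":0.5,"dx":6,"dy":34,"dz":0,"twist":51}
    - {"claw":0.5,"dx":7,"dy":40,"dz":0,"twist":59}
    - {"claw":0.5,"dx":8,"dy":46,"dz":0,"twist":67}

```text
time_s: 10.07
position: [0.4409, -0.1141, 0.1535]
tcp_rot: [[0.222, -0.975, 0.003], [-0.975, -0.222, -0.004], [0.004, -0.002, -1.0]]
force: [1.0, -0.8, 0.3]
opening: 0.5
```

```bash
python3 - <<'E'
from h import *
go(.40,-.372,.06,-98.45)
im=bot.capture("top")[:,:,::-1];cv2.imwrite("pics/top9.png",im);crop(im,"top9c",115,140,100,75,8)
E
```

```text
t 10.07 pos [ 0.4409 -0.1141  0.1535] yaw -77.19 open 0.5 F [ 1.  -0.8  0.3]
-> d [24.2   9.72  9.43] twist 21.26
```

View pics/top9c.png

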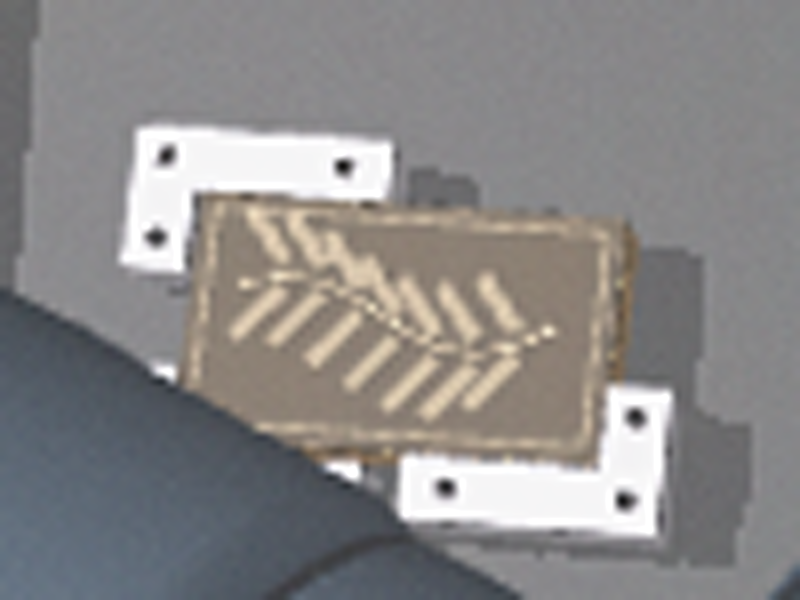

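Request:
arm_command:
  plan:
    - {"claw":0.5,"dx":4,"dy":1.6,"dz":0,"twist":6}
    - {"claw":0.5,"dx":8,"dy":3.2,"dz":1,"twist":12}
    - {"claw":0.5,"dx":12,"dy":4.8,"dz":2,"twist":18}
    - {"claw":0.5,"dx":16,"dy":6.4,"dz":4,"twist":21.3}
    - {"claw":0.5,"dx":20,"dy":8,"dz":6,"twist":21.3}
    - {"claw":0.5,"dx":24.2,"dy":9.7,"dz":8,"twist":21.3}
    - {"claw":0.5,"dx":24.2,"dy":9.7,"dz":9.4,"twist":21.3}
    - {"claw":0.5,"dx":24.2,"dy":9.7,"dz":9.4,"twist":21.3}

```text
time_s: 10.78
position: [0.3973, -0.3855, 0.0581]
tcp_rot: [[-0.162, -0.987, 0.004], [-0.987, 0.162, -0.01], [0.009, -0.005, -1.0]]
force: [0.6, 0.7, -0.0]
opening: 0.503
```

```bash
python3 - <<'E'
from h import *
go(.40,-.372,.014,-98.45)
p=proj("side",[.44,-.37,.02])[0].astype(int);print(p)
look(10,(330,180,100,75,8),(p[0]-50,p[1]-45,100,75,8))
E
```

```text
t 10.78 pos [ 0.3973 -0.3855  0.0581] yaw -99.32 open 0.503 F [ 0.6  0.7 -0. ]
-> d [-1.42 -0.02  4.4 ] twist -0.87
[278 310]
```

View pics/side10c.png

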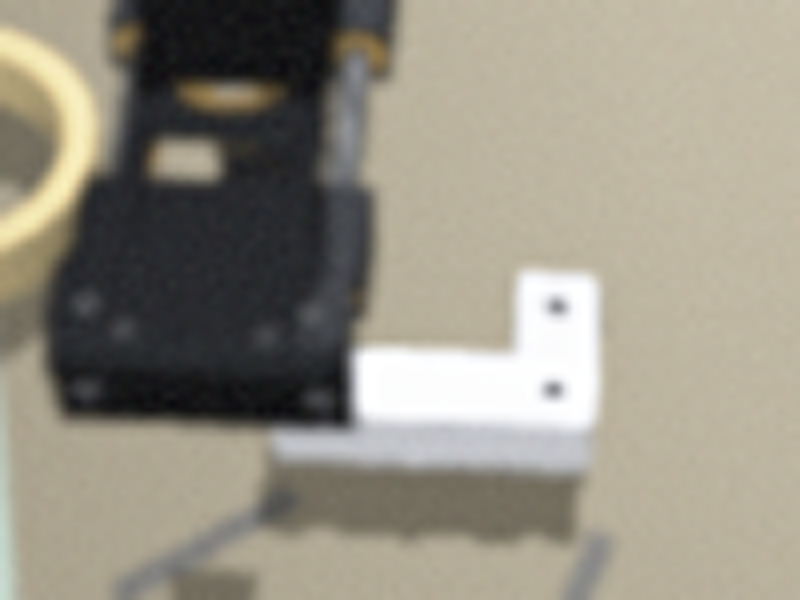

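Request:
arm_command:
  plan:
    - {"claw":0.5,"dx":-1.4,"dy":0,"dz":1,"twist":-0.9}
    - {"claw":0.5,"dx":-1.4,"dy":0,"dz":2.5,"twist":-0.9}
    - {"claw":0.5,"dx":-1.4,"dy":0,"dz":4.2,"twist":-0.9}
    - {"claw":0.5,"dx":-1.4,"dy":0,"dz":4.4,"twist":-0.9}
    - {"claw":0.5,"dx":-1.4,"dy":0,"dz":4.4,"twist":-0.9}

```text
time_s: 11.3
position: [0.4002, -0.3648, 0.0171]
tcp_rot: [[-0.142, -0.99, 0.002], [-0.99, 0.142, -0.006], [0.005, -0.003, -1.0]]
force: [-0.3, 0.2, -1.0]
opening: 0.502
```

```bash
python3 - <<'E'
from h import *
go(.40,-.372,.014,-98.45)
E
```

```text
t 11.3 pos [ 0.4002 -0.3648  0.0171] yaw -98.17 open 0.502 F [-0.3  0.2 -1. ]
-> d [ 0.71 -0.08  0.32] twist 0.28
```

Request:
arm_command:
  plan:
    - {"claw":0.5,"dx":0.6,"dy":0,"dz":0.3,"twist":0}
    - {"claw":0.5,"dx":0.6,"dy":0,"dz":0.3,"twist":0}
    - {"claw":0.2,"dx":0.6,"dy":0,"dz":0.3,"twist":0}
    - {"claw":0.15,"dx":0.6,"dy":0,"dz":0.3,"twist":0}
    - {"claw":0.15,"dx":0.6,"dy":0,"dz":0.3,"twist":0}
    - {"claw":0.15,"dx":0.6,"dy":0,"dz":0.3,"twist":0}

```text
time_s: 11.8
position: [0.3994, -0.3709, 0.0144]
tcp_rot: [[-0.142, -0.99, 0.002], [-0.99, 0.142, -0.006], [0.005, -0.003, -1.0]]
force: [0.4, -0.3, 0.3]
opening: 0.281
```

```bash
python3 - <<'E'
from h import *
go(.40,-.372,.014,-98.45)
look(11,(330,180,100,75,8),(228,265,100,75,8))
E
```

```text
t 11.8 pos [ 0.3994 -0.3709  0.0144] yaw -98.17 open 0.281 F [ 0.4 -0.3  0.3]
-> d [ 0.1  -0.08  0.05] twist 0.28
```

View pics/side11c.png

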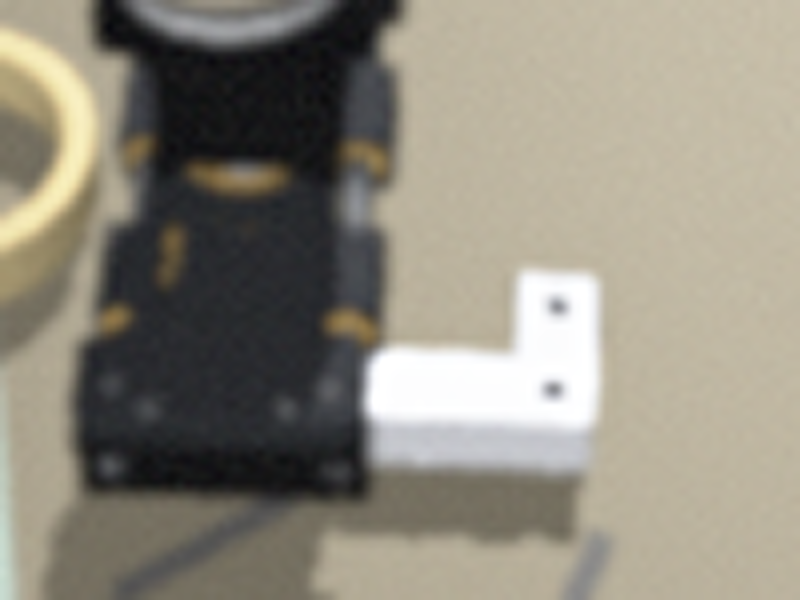

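Request:
arm_command:
  plan:
    - {"claw":0.15,"dx":0,"dy":0,"dz":0,"twist":0}
    - {"claw":0.15,"dx":0,"dy":0,"dz":0,"twist":0}
    - {"claw":0.15,"dx":0,"dy":0,"dz":-4,"twist":0}
    - {"claw":0.15,"dx":0,"dy":0,"dz":-8,"twist":0}
    - {"claw":0.15,"dx":0,"dy":0,"dz":-12,"twist":0}
    - {"claw":0.15,"dx":0,"dy":0,"dz":-12,"twist":0}

```text
time_s: 12.4
position: [0.402, -0.3739, 0.1407]
tcp_rot: [[-0.142, -0.99, 0.01], [-0.99, 0.142, -0.017], [0.015, -0.013, -1.0]]
force: [1.4, -2.1, -0.3]
opening: 0.239
```

```bash
python3 - <<'E'
from h import *
go(.40,-.372,.014,-98.45)
look(12,None,(228,205,100,75,8))
E
```

```text
t 12.4 pos [ 0.402  -0.3739  0.1407] yaw -98.17 open 0.239 F [ 1.4 -2.1 -0.3]
-> d [-0.35  0.39 12.66] twist 0.28
```

View pics/side12c.png

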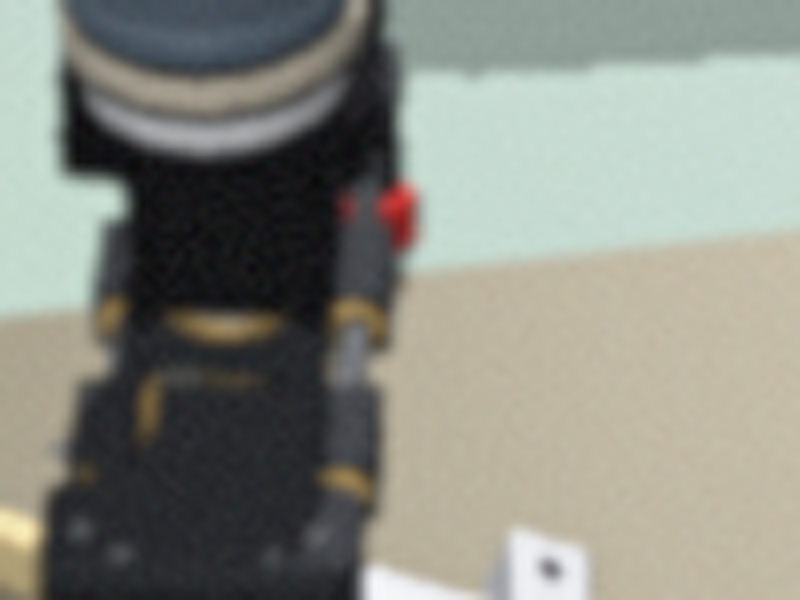

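```bash
python3 - <<'E'
from h import *
crop(cv2.imread("pics/side12.png"),"s12b",228,225,100,100,8)
E
```

```text
(no output)
```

View pics/s12b.png

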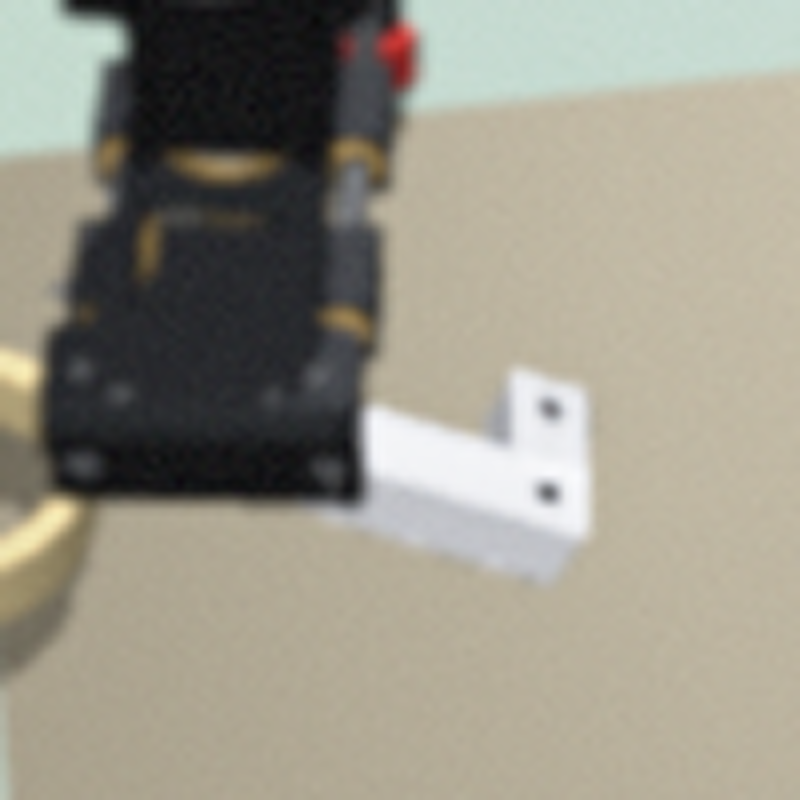

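View pics/top12.png

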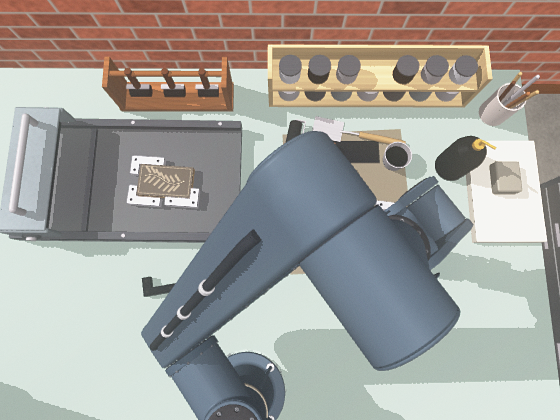

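Request:
arm_command:
  plan:
    - {"claw":0.15,"dx":0,"dy":0,"dz":-4,"twist":0}
    - {"claw":0.15,"dx":0,"dy":0,"dz":-6,"twist":0}
    - {"claw":0.15,"dx":0,"dy":0,"dz":-2,"twist":0}
    - {"claw":0.15,"dx":0,"dy":0,"dz":-2,"twist":0}
    - {"claw":0.15,"dx":0,"dy":0,"dz":-6,"twist":0}
    - {"claw":0.15,"dx":0,"dy":0,"dz":-2,"twist":0}
    - {"claw":0.15,"dx":0,"dy":0,"dz":-2,"twist":0}

```text
time_s: 13.08
position: [0.3974, -0.3684, 0.1527]
tcp_rot: [[-0.142, -0.99, -0.001], [-0.99, 0.142, -0.003], [0.003, 0.0, -1.0]]
force: [-2.8, 2.3, -2.6]
opening: 0.241
```

```bash
python3 - <<'E'
from h import *
go(.40,-.372,.014,-98.45)
im=bot.capture("side")[:,:,::-1];cv2.imwrite("pics/side13.png",im)
crop(im,"s13b",228,205,100,100,8)
E
```

```text
t 13.08 pos [ 0.3974 -0.3684  0.1527] yaw -98.15 open 0.241 F [-2.8  2.3 -2.6]
-> d [ 0.28 -0.31 13.87] twist 0.3
```

View pics/s13b.png

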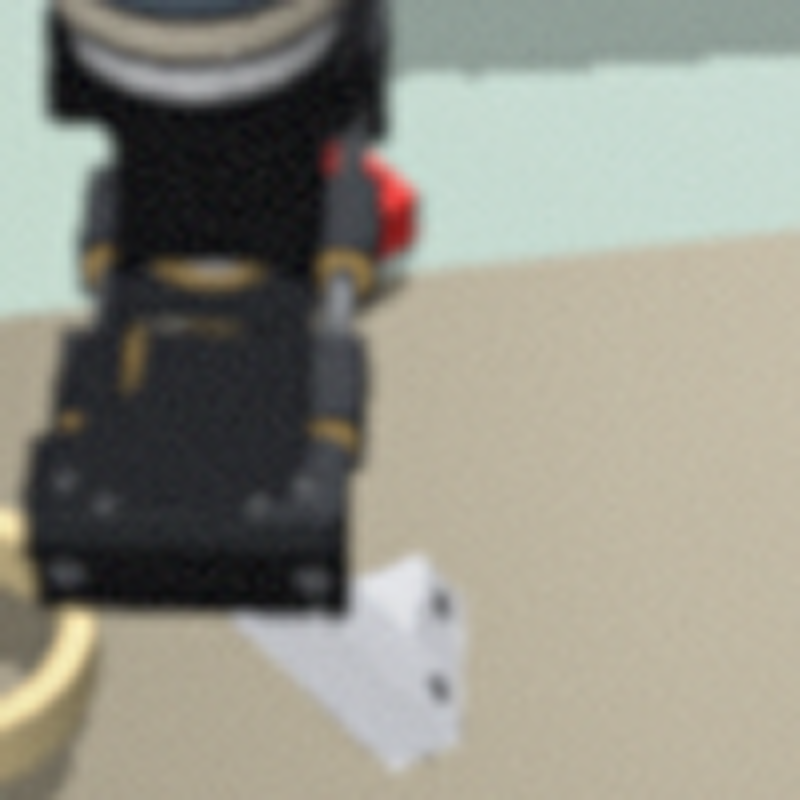

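Request:
arm_command:
  plan:
    - {"claw":0.15,"dx":0,"dy":0,"dz":-5,"twist":0}
    - {"claw":0.15,"dx":0,"dy":0,"dz":-5,"twist":0}
    - {"claw":0.15,"dx":0,"dy":0,"dz":0,"twist":0}
    - {"claw":0.15,"dx":0,"dy":0,"dz":0,"twist":0}
    - {"claw":0.15,"dx":0,"dy":0,"dz":-5,"twist":0}
    - {"claw":0.15,"dx":0,"dy":0,"dz":-5,"twist":0}
    - {"claw":0.15,"dx":0,"dy":0,"dz":0,"twist":0}
    - {"claw":0.15,"dx":0,"dy":0,"dz":0,"twist":0}

```text
time_s: 13.8
position: [0.396, -0.3664, 0.1512]
tcp_rot: [[-0.141, -0.99, -0.004], [-0.99, 0.141, 0.002], [-0.001, 0.004, -1.0]]
force: [-2.0, 2.2, -2.4]
opening: 0.238
```

```bash
python3 - <<'E'
from h import *
go(.40,-.372,.014,-98.45)
im=bot.capture("side")[:,:,::-1];cv2.imwrite("pics/side14.png",im)
crop(im,"s14b",228,205,100,100,8)
E
```

```text
t 13.8 pos [ 0.396  -0.3664  0.1512] yaw -98.13 open 0.238 F [-2.   2.2 -2.4]
-> d [ 0.51 -0.54 13.72] twist 0.32
```

View pics/s14b.png

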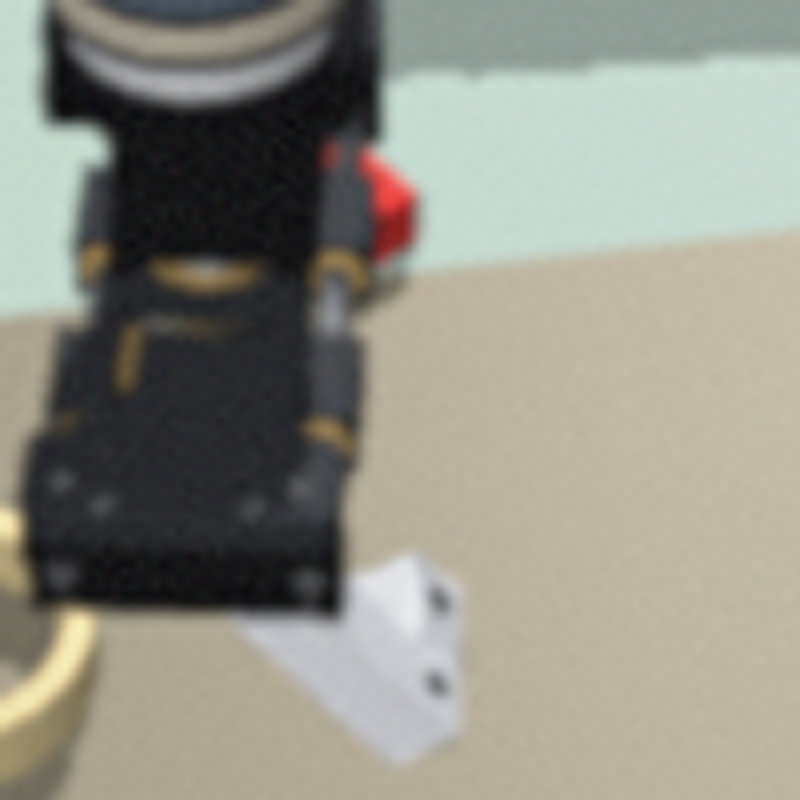

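Request:
arm_command:
  plan:
    - {"claw":0.15,"dx":0,"dy":-7,"dz":0,"twist":0}
    - {"claw":0.15,"dx":0,"dy":-7,"dz":0,"twist":0}
    - {"claw":0.15,"dx":0,"dy":-7,"dz":-4,"twist":0}
    - {"claw":0.15,"dx":0,"dy":-2,"dz":-4,"twist":0}
    - {"claw":0.15,"dx":0,"dy":-2,"dz":-1,"twist":0}
    - {"claw":0.15,"dx":0,"dy":-8,"dz":-1,"twist":0}
    - {"claw":0.15,"dx":0,"dy":-8,"dz":-5,"twist":0}
    - {"claw":0.15,"dx":0,"dy":-8,"dz":-3,"twist":0}

```text
time_s: 14.52
position: [0.4812, -0.381, 0.1862]
tcp_rot: [[-0.141, -0.99, 0.006], [-0.99, 0.141, -0.006], [0.005, -0.007, -1.0]]
force: [2.7, -3.0, 0.3]
opening: 0.242
```

```bash
python3 - <<'E'
from h import *
go(.40,-.372,.014,-98.45)
im=bot.capture("side")[:,:,::-1];cv2.imwrite("pics/side15.png",im)
crop(im,"s15b",238,180,100,100,8)
E
```

```text
t 14.52 pos [ 0.4812 -0.381   0.1862] yaw -98.09 open 0.242 F [ 2.7 -3.   0.3]
-> d [ 0.17  8.27 17.17] twist 0.36
```

View pics/s15b.png

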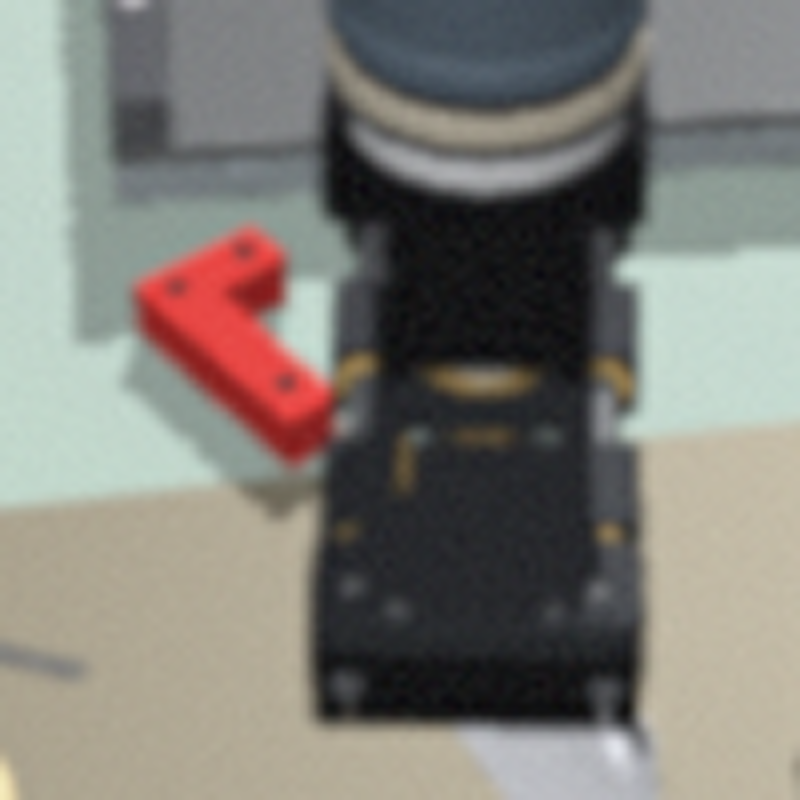

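```bash
python3 - <<'E'
from h import *
crop(cv2.imread("pics/side15.png"),"s15d",258,240,75,75,9)
crop(cv2.imread("pics/side14.png"),"s14d",240,250,75,75,9)
E
```

```text
(no output)
```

View pics/s15d.png

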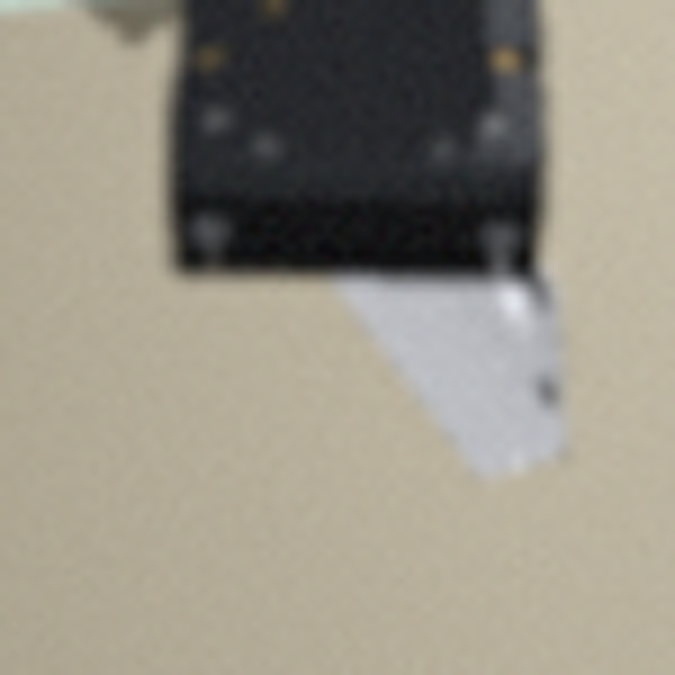

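Request:
arm_command:
  plan:
    - {"claw":0.15,"dx":0,"dy":0.8,"dz":1,"twist":0}
    - {"claw":0.15,"dx":0,"dy":2.3,"dz":3,"twist":0}
    - {"claw":0.15,"dx":0,"dy":4.0,"dz":5,"twist":0}
    - {"claw":0.15,"dx":0,"dy":5.8,"dz":7,"twist":0}
    - {"claw":0.15,"dx":0,"dy":7.2,"dz":8.5,"twist":0}
    - {"claw":0.15,"dx":0,"dy":8.2,"dz":9.6,"twist":0}
    - {"claw":0.15,"dx":0,"dy":8.2,"dz":9.8,"twist":0}

```text
time_s: 15.15
position: [0.3927, -0.3651, 0.0834]
tcp_rot: [[-0.141, -0.99, -0.007], [-0.99, 0.141, 0.005], [-0.004, 0.008, -1.0]]
force: [-3.4, 0.8, 19.6]
opening: 0.243
```

```bash
python3 - <<'E'
from h import *
go(.40,-.372,.08,-98.45)
im=bot.capture("side")[:,:,::-1];cv2.imwrite("pics/side16.png",im)
crop(im,"s16",230,260,90,75,9)
E
```

```text
t 15.15 pos [ 0.3927 -0.3651  0.0834] yaw -98.09 open 0.243 F [-3.4  0.8 19.6]
-> d [ 0.58 -0.83  0.33] twist 0.36
```

View pics/s16.png

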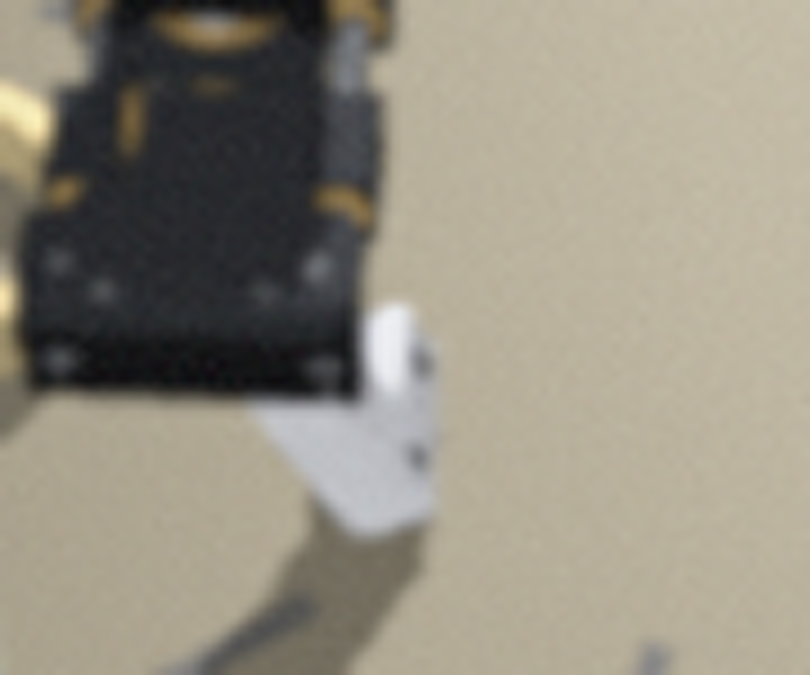

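Request:
arm_command:
  plan:
    - {"claw":0.15,"dx":0,"dy":-1,"dz":0,"twist":0}
    - {"claw":0.15,"dx":0,"dy":-2,"dz":0,"twist":0}
    - {"claw":0.15,"dx":0,"dy":-3,"dz":-0.1,"twist":0}
    - {"claw":0.15,"dx":0,"dy":-4,"dz":-0.1,"twist":0}
    - {"claw":0.15,"dx":0,"dy":-5,"dz":0,"twist":0}

```text
time_s: 15.62
position: [0.4446, -0.3733, 0.085]
tcp_rot: [[-0.14, -0.99, -0.005], [-0.99, 0.14, 0.003], [-0.002, 0.005, -1.0]]
force: [-5.6, 1.7, 24.1]
opening: 0.244
```

```bash
python3 - <<'E'
from h import *
go(.45,-.372,.08,-98.45)
im=bot.capture("side")[:,:,::-1];cv2.imwrite("pics/side17.png",im)
crop(im,"s17",245,260,90,75,9)
E
```

```text
t 15.62 pos [ 0.4446 -0.3733  0.085 ] yaw -98.05 open 0.244 F [-5.6  1.7 24.1]
-> d [-0.2  -0.52  0.5 ] twist 0.4
```

View pics/s17.png

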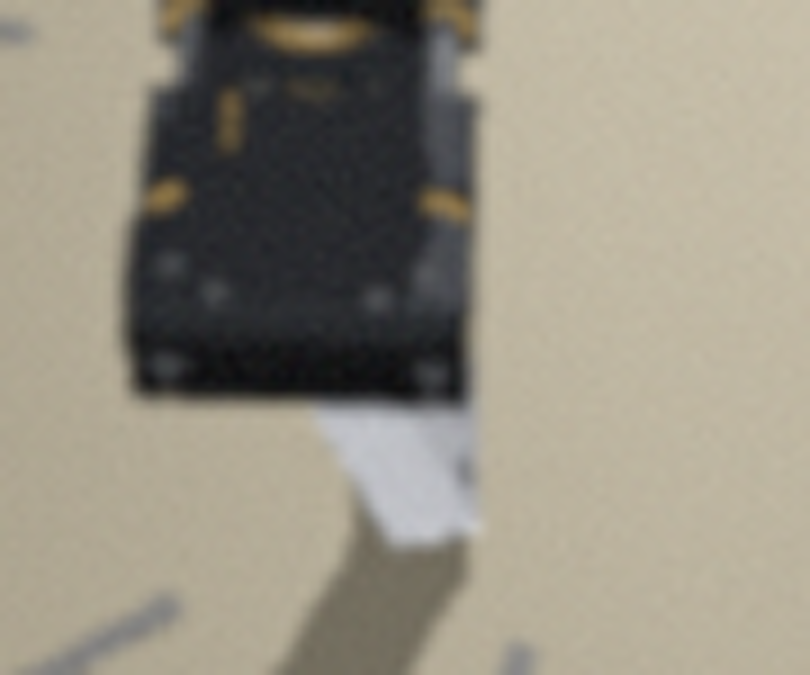

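Request:
arm_command:
  plan:
    - {"claw":0.15,"dx":0,"dy":-1,"dz":0.1,"twist":0}
    - {"claw":0.15,"dx":0,"dy":-2.5,"dz":0.1,"twist":0}
    - {"claw":0.15,"dx":0,"dy":-4.5,"dz":0.1,"twist":0}
    - {"claw":0.15,"dx":0,"dy":-6,"dz":0,"twist":0}
    - {"claw":0.15,"dx":0,"dy":-7,"dz":0,"twist":0}

```text
time_s: 16.08
position: [0.5188, -0.3845, 0.0855]
tcp_rot: [[-0.139, -0.99, -0.0], [-0.99, 0.139, -0.001], [0.001, 0.0, -1.0]]
force: [-0.8, -0.5, 1.7]
opening: 0.242
```

```bash
python3 - <<'E'
from h import *
go(.45,-.372,.08,-98.45)
im=bot.capture("side")[:,:,::-1];cv2.imwrite("pics/side18.png",im)
crop(im,"s18",260,260,90,75,9)
E
```

```text
t 16.08 pos [ 0.5188 -0.3845  0.0855] yaw -97.96 open 0.242 F [-0.8 -0.5  1.7]
-> d [-0.28  6.99  0.55] twist 0.49
```

View pics/s18.png

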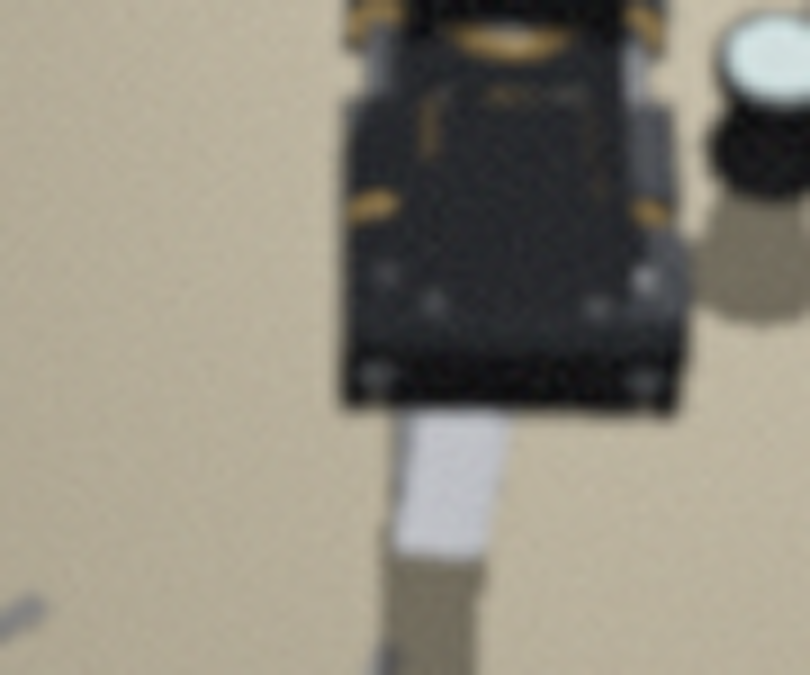

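Request:
arm_command:
  plan:
    - {"claw":0.15,"dx":0,"dy":0.5,"dz":-1.5,"twist":0}
    - {"claw":0.15,"dx":0,"dy":1.5,"dz":-2,"twist":0}
    - {"claw":0.15,"dx":0,"dy":3.5,"dz":-2,"twist":0}
    - {"claw":0.15,"dx":0,"dy":6,"dz":-2,"twist":0}
    - {"claw":0.15,"dx":0,"dy":8,"dz":-2,"twist":0}
    - {"claw":0.15,"dx":0,"dy":8.5,"dz":-1.5,"twist":0}
    - {"claw":0.15,"dx":0,"dy":8.5,"dz":-0.5,"twist":0}
    - {"claw":0.15,"dx":0,"dy":8.5,"dz":0,"twist":0}

```text
time_s: 16.8
position: [0.4353, -0.3733, 0.085]
tcp_rot: [[-0.139, -0.99, 0.001], [-0.99, 0.139, -0.002], [0.002, -0.002, -1.0]]
force: [-2.3, 3.5, 36.4]
opening: 0.246
```

```bash
python3 - <<'E'
from h import *
go(.45,-.372,.08,-98.45)
im=bot.capture("side")[:,:,::-1];cv2.imwrite("pics/side19.png",im)
crop(im,"s19",240,260,90,75,9)
E
```

```text
t 16.8 pos [ 0.4353 -0.3733  0.085 ] yaw -98.01 open 0.246 F [-2.3  3.5 36.4]
-> d [-0.34 -1.43  0.5 ] twist 0.44
```

View pics/s19.png

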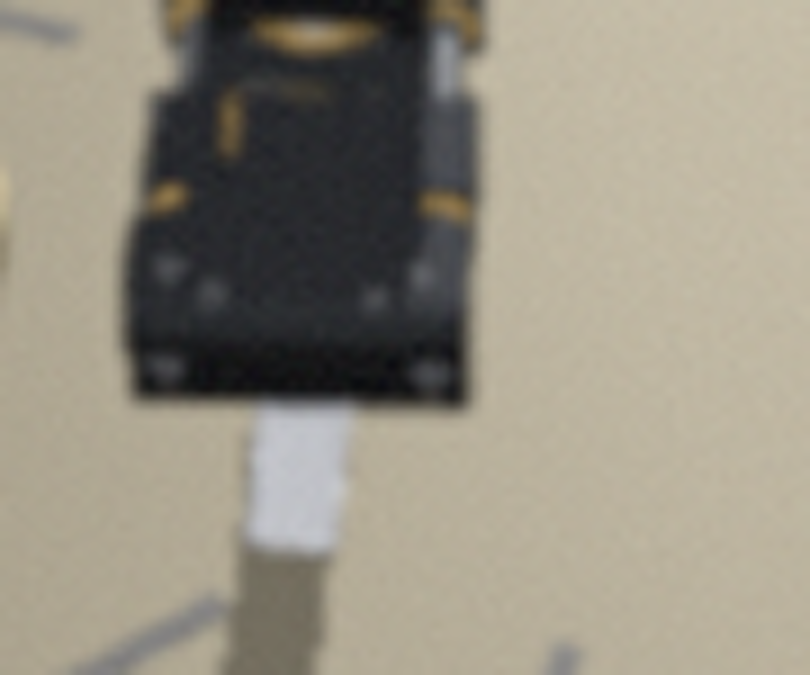

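Request:
arm_command:
  plan:
    - {"claw":0.15,"dx":0,"dy":-1,"dz":-0.1,"twist":0}
    - {"claw":0.15,"dx":0,"dy":-2.5,"dz":-0.1,"twist":0}
    - {"claw":0.15,"dx":0,"dy":-4,"dz":0.6,"twist":0}
    - {"claw":0.15,"dx":0,"dy":-5.4,"dz":1.6,"twist":0}
    - {"claw":0.15,"dx":0,"dy":-6.5,"dz":2.6,"twist":0}
    - {"claw":0.15,"dx":0,"dy":-7.2,"dz":3.6,"twist":0}
    - {"claw":0.15,"dx":0,"dy":-7.8,"dz":4.5,"twist":0}

```text
time_s: 17.43
position: [0.522, -0.389, 0.0444]
tcp_rot: [[-0.139, -0.99, 0.016], [-0.99, 0.139, -0.014], [0.012, -0.018, -1.0]]
force: [3.8, -1.0, 6.4]
opening: 0.25
```

```bash
python3 - <<'E'
from h import *
go(.53,-.372,.006,-98.45)
im=bot.capture("side")[:,:,::-1];cv2.imwrite("pics/side20.png",im)
crop(im,"s20",250,260,90,75,9)
E
```

```text
t 17.43 pos [ 0.522  -0.389   0.0444] yaw -97.98 open 0.25 F [ 3.8 -1.   6.4]
-> d [-1.84 -0.49  3.83] twist 0.47
```

View pics/s20.png

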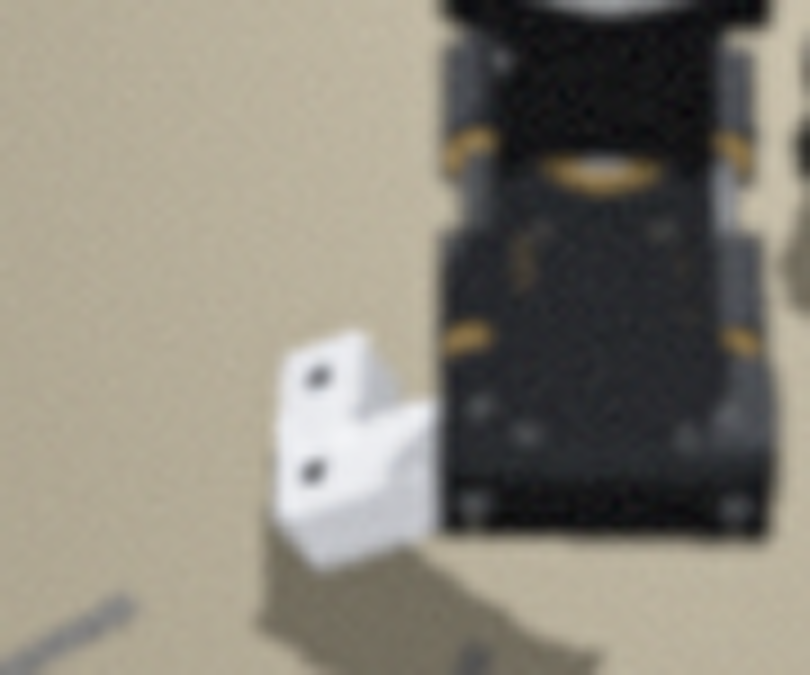

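Request:
arm_command:
  plan:
    - {"claw":0.15,"dx":0,"dy":-0.4,"dz":1,"twist":0}
    - {"claw":0.15,"dx":0,"dy":-0.6,"dz":2,"twist":0}
    - {"claw":0.15,"dx":0,"dy":-0.7,"dz":2.8,"twist":0}
    - {"claw":0.15,"dx":0,"dy":-0.7,"dz":3.4,"twist":0}
    - {"claw":0.15,"dx":0,"dy":-0.7,"dz":3.5,"twist":0}
    - {"claw":0.3,"dx":0,"dy":-0.7,"dz":3.3,"twist":0}
    - {"claw":0.4,"dx":0,"dy":-0.7,"dz":3.3,"twist":0}
    - {"claw":0.45,"dx":0,"dy":-0.7,"dz":3.0,"twist":0}

```text
time_s: 18.15
position: [0.5272, -0.3887, 0.0112]
tcp_rot: [[-0.138, -0.99, 0.011], [-0.99, 0.138, -0.01], [0.008, -0.012, -1.0]]
force: [-0.4, 0.8, -0.4]
opening: 0.375
```

```bash
python3 - <<'E'
from h import *
go(.53,-.372,.006,-98.45)
im=bot.capture("side")[:,:,::-1];cv2.imwrite("pics/side21.png",im)
crop(im,"s21",250,260,90,75,9)
E
```

```text
t 18.15 pos [ 0.5272 -0.3887  0.0112] yaw -97.95 open 0.375 F [-0.4  0.8 -0.4]
-> d [-1.69 -0.04  0.51] twist 0.5
```

View pics/s21.png

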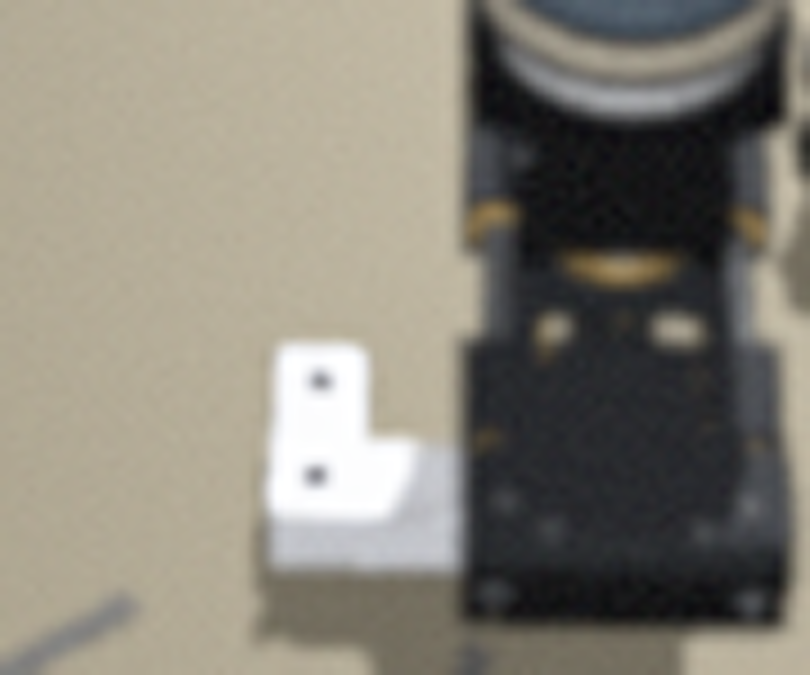

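Request:
arm_command:
  plan:
    - {"claw":0.5,"dx":0,"dy":0,"dz":0,"twist":0}
    - {"claw":0.6,"dx":0,"dy":0,"dz":-3,"twist":0}
    - {"claw":0.8,"dx":0,"dy":0,"dz":-7,"twist":0}
    - {"claw":0.8,"dx":0,"dy":0,"dz":-10,"twist":0}
    - {"claw":0.8,"dx":0,"dy":0,"dz":-13,"twist":0}

```text
time_s: 18.62
position: [0.5259, -0.3878, 0.1442]
tcp_rot: [[-0.138, -0.99, 0.013], [-0.99, 0.138, -0.011], [0.009, -0.014, -1.0]]
force: [-0.1, 0.1, -0.2]
opening: 0.712
```

```bash
python3 - <<'E'
from h import *
go(.45,-.38,.06,-98)
look(22,(330,180,100,75,8),(260,270,80,60,10))
E
```

```text
t 18.62 pos [ 0.5259 -0.3878  0.1442] yaw -97.96 open 0.712 F [-0.1  0.1 -0.2]
-> d [0.2  7.74 8.31] twist 0.04
```

View pics/side22c.png

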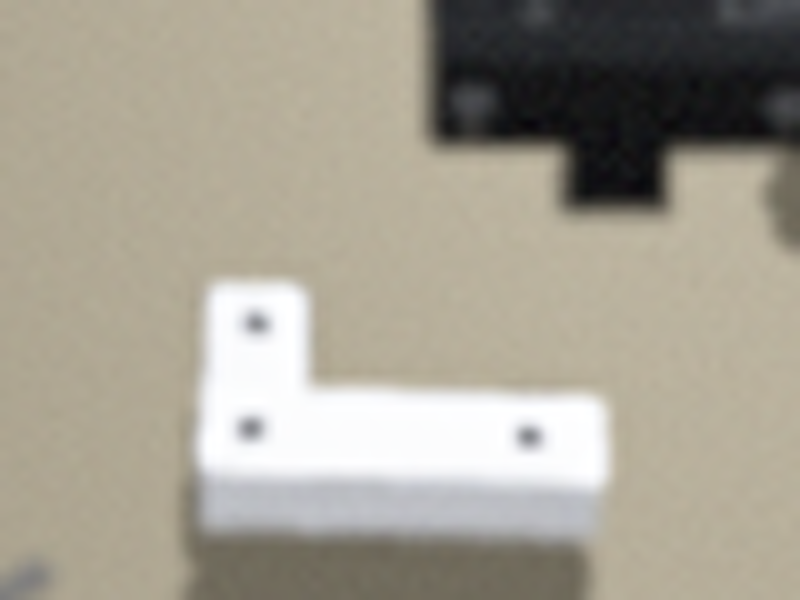

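View pics/top22.png

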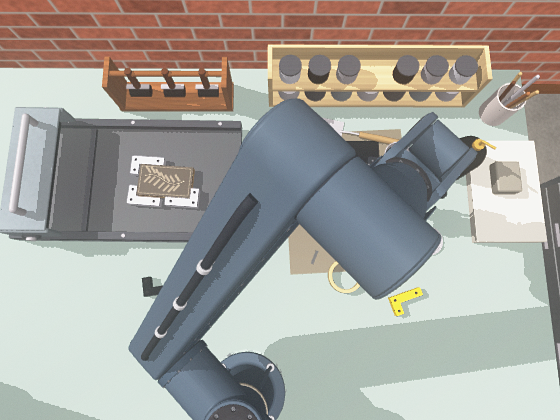

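The side crop shows B lying flat, turned over. Its corner is at (200,470), the short arm points up to (205..310,283), and the long arm points right to (608,400..487). The set side of the block is unobstructed in the top view, so I measure both.

```bash
python3 - <<'E'
from h import *
g=lambda a,x0,y0,s:(np.array(a)+.5)/s-.5+[x0,y0]
B=g([(200,473),(206,283),(309,286),(310,386),(608,400),(605,489)],260,270,10)
o,a,e=fitL("side",B,1,.023);print("B",o,a,e.round(1).tolist())
gp=o+Rz(a)@[-.0125,.004];print("grasp",gp,"toolyaw",a-270+0)
go(gp[0],gp[1],.06,(a+90)%360-180)
over(cv2.imread("pics/side22.png"),"side",[(Lpts(o,a,1,.023),(0,0,255))],"o22",260,270,80,60,10)
crop(cv2.imread("pics/top22.png"),"t22",115,140,100,75,8)
E
```

```text
B [ 0.46663543 -0.36953243] 351.55671189447224 [[0.8, 1.6], [2.0, -0.8], [-0.1, -0.7], [-1.5, -1.5], [-1.3, -0.6], [0.0, 2.0]]
grasp [ 0.45485823 -0.36374041] toolyaw 81.55671189447224
t 18.72 pos [ 0.5289 -0.3905  0.1487] yaw -97.95 open 0.767 F [ 0.3 -1.4  0.2]
-> d [-1.78  7.9   8.66] twist 0.49
```

View pics/t22.png

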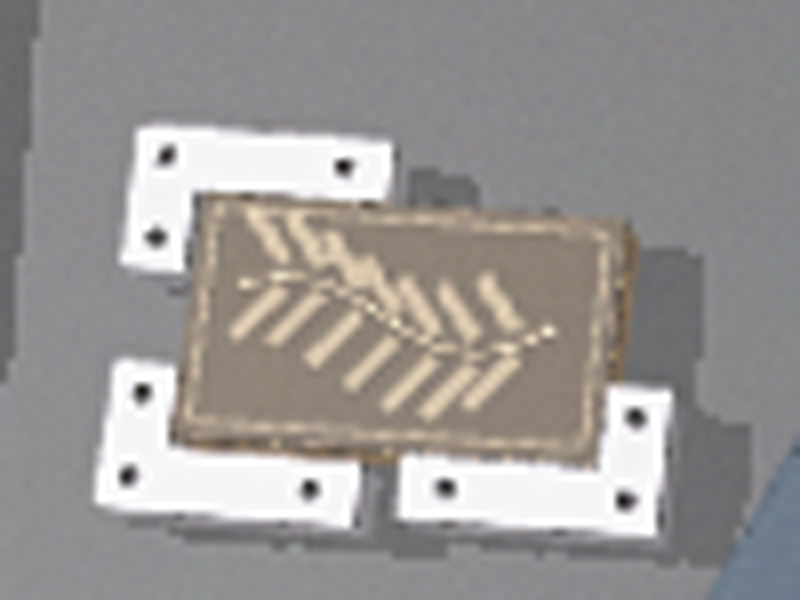

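View pics/o22.png

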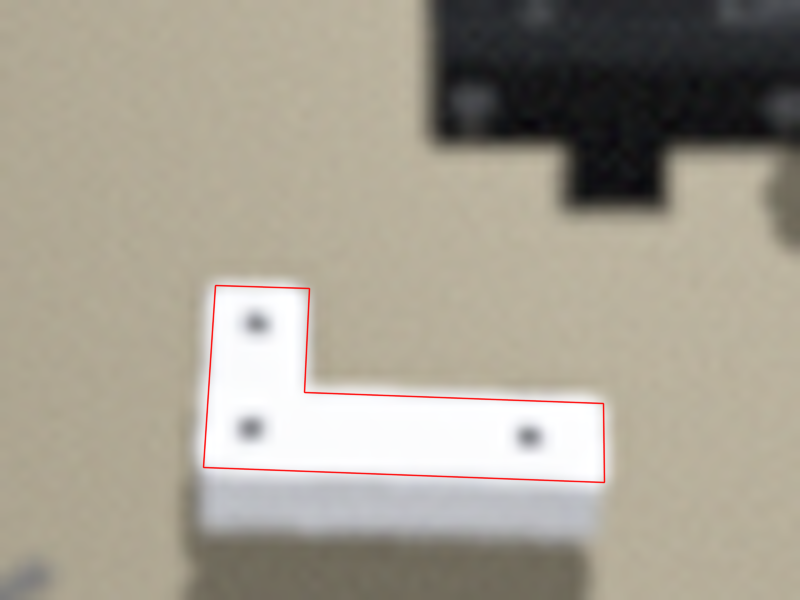

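Request:
arm_command:
  plan:
    - {"claw":0.8,"dx":-0.8,"dy":3,"dz":2,"twist":0.5}
    - {"claw":0.8,"dx":-1.8,"dy":6,"dz":4.5,"twist":0.5}
    - {"claw":0.8,"dx":-1.8,"dy":7.9,"dz":7,"twist":0.5}
    - {"claw":0.8,"dx":-1.8,"dy":7.9,"dz":8.7,"twist":0.5}
    - {"claw":0.8,"dx":-1.8,"dy":7.9,"dz":8.7,"twist":0.5}
    - {"claw":0.8,"dx":-1.8,"dy":7.9,"dz":8.7,"twist":0.5}

```text
time_s: 19.22
position: [0.4543, -0.3631, 0.0586]
tcp_rot: [[-0.147, -0.989, 0.019], [-0.989, 0.147, -0.018], [0.015, -0.022, -1.0]]
force: [0.7, -1.0, 0.4]
opening: 0.8
```

```bash
python3 - <<'E'
from h import *
go(.4549,-.3637,.006,-98.4)
look(23,None,(245,255,90,75,9))
E
```

```text
t 19.22 pos [ 0.4543 -0.3631  0.0586] yaw -98.48 open 0.8 F [ 0.7 -1.   0.4]
-> d [-0.03  0.05  5.26] twist -0.08
```

View pics/side23c.png

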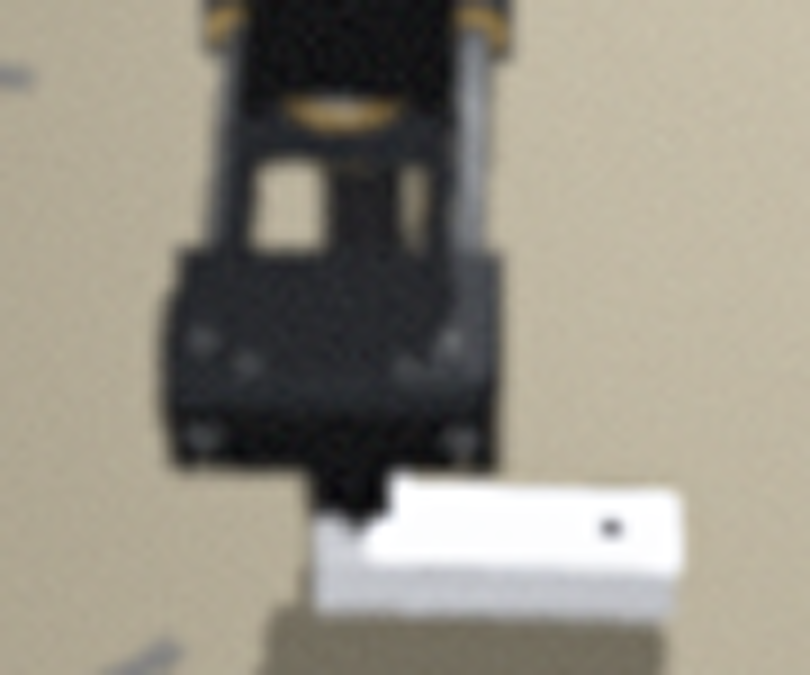

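Request:
arm_command:
  plan:
    - {"claw":0.8,"dx":0,"dy":0,"dz":2.5,"twist":0}
    - {"claw":0.8,"dx":0,"dy":0,"dz":4.6,"twist":0}
    - {"claw":0.8,"dx":0,"dy":0,"dz":5.2,"twist":0}
    - {"claw":0.8,"dx":0,"dy":0,"dz":5.3,"twist":0}
    - {"claw":0.5,"dx":0,"dy":0,"dz":5.3,"twist":0}
    - {"claw":0.4,"dx":0,"dy":0,"dz":5.3,"twist":0}
    - {"claw":0.4,"dx":0,"dy":0,"dz":5.3,"twist":0}
    - {"claw":0.4,"dx":0,"dy":0,"dz":5.3,"twist":0}

```text
time_s: 19.98
position: [0.4577, -0.3659, 0.0086]
tcp_rot: [[-0.147, -0.989, 0.023], [-0.989, 0.146, -0.023], [0.019, -0.027, -0.999]]
force: [-0.3, 1.3, 3.4]
opening: 0.595
```

```bash
python3 - <<'E'
from h import *
go(.61,.14,.14,-3.6)
look(24,None,(245,255,90,75,9))
E
```

```text
t 19.98 pos [ 0.4577 -0.3659  0.0086] yaw -98.45 open 0.595 F [-0.3  1.3  3.4]
-> d [-52.03  -8.01 -13.92] twist -94.85
```

View pics/side24c.png

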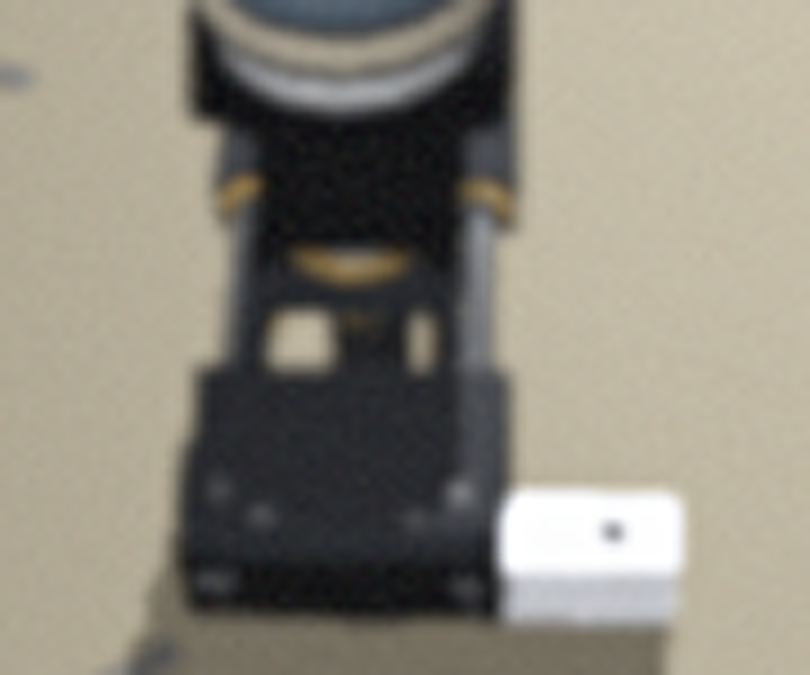

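Request:
arm_command:
  plan:
    - {"claw":0.4,"dx":0,"dy":0,"dz":-1,"twist":0}
    - {"claw":0.4,"dx":0,"dy":0,"dz":-3,"twist":0}
    - {"claw":0.4,"dx":0,"dy":0,"dz":-5.5,"twist":0}
    - {"claw":0.4,"dx":-1,"dy":0,"dz":-8,"twist":-1}
    - {"claw":0.4,"dx":-3,"dy":-0.5,"dz":-10.5,"twist":-5}
    - {"claw":0.4,"dx":-5.5,"dy":-0.8,"dz":-12,"twist":-11}
    - {"claw":0.4,"dx":-8.5,"dy":-1.3,"dz":-13,"twist":-17}
    - {"claw":0.4,"dx":-12,"dy":-1.8,"dz":-13,"twist":-24}

```text
time_s: 20.75
position: [0.4915, -0.2481, 0.1399]
tcp_rot: [[0.271, -0.962, 0.029], [-0.962, -0.272, -0.027], [0.034, -0.02, -0.999]]
force: [0.7, 0.7, -1.8]
opening: 0.593
```

```bash
python3 - <<'E'
from h import *
go(.6089,.1376,.14,-3.6)
t=cv2.imread("pics/top22.png")
g=lambda a,x0=115,y0=140,s=8:(np.array(a)+.5)/s-.5+[x0,y0]
A=g([(94,505),(116,360),(178,365),(172,443),(361,463),(356,528)])
o,a,e=fitL("top",A,1,.057);print(o,a,e.round(1).tolist())
T=g([(631,222),(201,196),(178,441),(601,465)])
r=least_squares(lambda p:(proj("top",block(p[:2],p[2],.057))-T).ravel(),[.569,.2325,-93.6],x_scale=[.01,.01,1]);print(r.x,r.fun.reshape(-1,2).round(2).tolist(),block(r.x[:2],r.x[2],0)[:,:2].round(4).tolist())
E
```

```text
t 20.75 pos [ 0.4915 -0.2481  0.1399] yaw -74.26 open 0.593 F [ 0.7  0.7 -1.8]
-> d [-33.92 -21.78  -0.72] twist -70.66
[0.52600109 0.30824935] 265.23141769305255 [[0.2, -0.3], [0.2, -0.5], [0.2, -0.8], [-1.7, 1.4], [-0.1, -0.6], [1.1, 0.8]]
[  0.56823387   0.22898882 -93.39431349] [[-0.21, -0.38], [0.44, -0.13], [-0.63, 0.22], [0.41, 0.26]] [[0.6087, 0.1515], [0.6176, 0.3012], [0.5278, 0.3065], [0.5189, 0.1568]]
```

Request:
arm_command:
  plan:
    - {"claw":0.4,"dx":-2.8,"dy":-1.8,"dz":-0.7,"twist":-6}
    - {"claw":0.4,"dx":-5.6,"dy":-3.6,"dz":-0.7,"twist":-12}
    - {"claw":0.4,"dx":-8.4,"dy":-5.4,"dz":-0.7,"twist":-18}
    - {"claw":0.4,"dx":-11.2,"dy":-7.2,"dz":-0.7,"twist":-24}
    - {"claw":0.4,"dx":-14,"dy":-9,"dz":-0.7,"twist":-30}
    - {"claw":0.4,"dx":-16.8,"dy":-10.8,"dz":-0.7,"twist":-36}
    - {"claw":0.4,"dx":-19.6,"dy":-12.6,"dz":-0.7,"twist":-42}
    - {"claw":0.4,"dx":-22,"dy":-14.2,"dz":-0.7,"twist":-48}

```text
time_s: 21.42
position: [0.5682, 0.0045, 0.1428]
tcp_rot: [[0.899, -0.437, 0.028], [-0.436, -0.899, -0.027], [0.037, 0.012, -0.999]]
force: [-0.2, -1.3, -1.1]
opening: 0.596
```

```bash
python3 - <<'E'
from h import *
go(.6089,.1376,.14,-3.6)
E
```

```text
t 21.42 pos [0.5682 0.0045 0.1428] yaw -25.89 open 0.596 F [-0.2 -1.3 -1.1]
-> d [ -2.16 -13.76   0.03] twist -22.29
```

Request:
arm_command:
  plan:
    - {"claw":0.4,"dx":-0.4,"dy":-2.5,"dz":0,"twist":-5}
    - {"claw":0.4,"dx":-0.8,"dy":-5,"dz":0,"twist":-11}
    - {"claw":0.4,"dx":-1.2,"dy":-7.5,"dz":0,"twist":-17}
    - {"claw":0.4,"dx":-1.6,"dy":-10,"dz":0,"twist":-22.3}
    - {"claw":0.4,"dx":-2,"dy":-12,"dz":0,"twist":-22.3}
    - {"claw":0.4,"dx":-2.2,"dy":-13.4,"dz":0,"twist":-22.3}
    - {"claw":0.4,"dx":-2.2,"dy":-13.8,"dz":0,"twist":-22.3}
    - {"claw":0.4,"dx":-2.2,"dy":-13.8,"dz":0,"twist":-22.3}

```text
time_s: 22.08
position: [0.6087, 0.1387, 0.1404]
tcp_rot: [[0.998, -0.062, 0.029], [-0.061, -0.998, -0.027], [0.03, 0.026, -0.999]]
force: [0.6, -0.3, -2.2]
opening: 0.597
```

```bash
python3 - <<'E'
from h import *
go(.6089,.1376,.09,-3.6)
look(25)
E
```

```text
t 22.08 pos [0.6087 0.1387 0.1404] yaw -3.5 open 0.597 F [ 0.6 -0.3 -2.2]
-> d [-0.13 -0.02  5.04] twist 0.1
```

View pics/side25c.png

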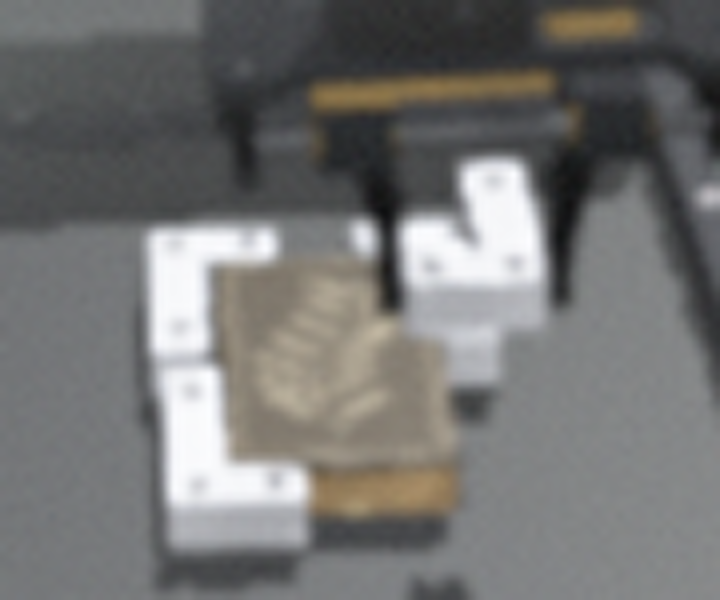

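View pics/top25c.png

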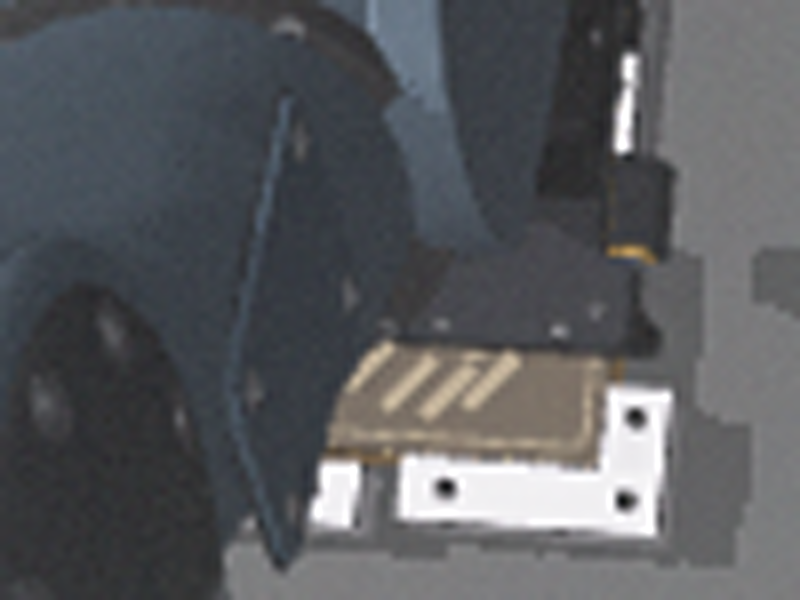

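```bash
python3 - <<'E'
from h import *
o=origin_from_tcp([.6087,.1387],86.5,-.0093,.004);print(o)
over(cv2.imread("pics/side25.png"),"side",[(Lpts(o,86.5,1,.1548),(0,0,255)),(Lpts(o,86.5,1,.1318),(0,200,0)),(block([.5685,.229],-93.5,.057),(255,0,0))],"o25",260,105,90,75,8)
E
```

```text
[0.61326029 0.14773846]
```

View pics/o25.png

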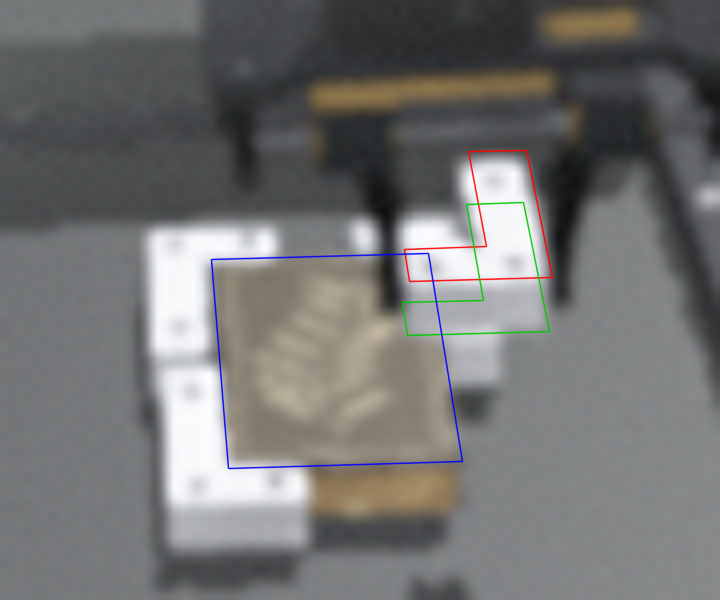

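Request:
arm_command:
  plan:
    - {"claw":0.4,"dx":0.2,"dy":0.3,"dz":1.5,"twist":0}
    - {"claw":0.4,"dx":0.2,"dy":0.3,"dz":4,"twist":0}
    - {"claw":0.4,"dx":0.2,"dy":0.3,"dz":6,"twist":0}
    - {"claw":0.4,"dx":0.2,"dy":0.3,"dz":7,"twist":0}
    - {"claw":0.4,"dx":0.2,"dy":0.3,"dz":7,"twist":0}
    - {"claw":0.4,"dx":0.2,"dy":0.3,"dz":7,"twist":0}

```text
time_s: 22.68
position: [0.6118, 0.1312, 0.0703]
tcp_rot: [[0.998, -0.065, 0.026], [-0.064, -0.998, -0.028], [0.028, 0.026, -0.999]]
force: [-0.8, 0.1, -1.0]
opening: 0.594
```

```bash
python3 - <<'E'
from h import *
go(.612,.135,.043,-3.6)
im=bot.capture("side")[:,:,::-1];cv2.imwrite("pics/side26.png",im);crop(im,"s26",260,105,90,75,8)
E
```

```text
t 22.68 pos [0.6118 0.1312 0.0703] yaw -3.68 open 0.594 F [-0.8  0.1 -1. ]
-> d [-0.08 -0.45  2.72] twist -0.08
```

View pics/s26.png

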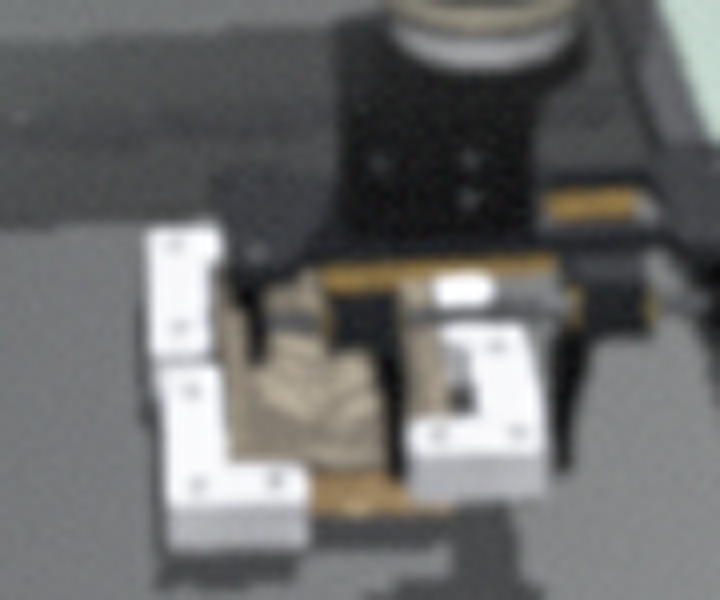

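Request:
arm_command:
  plan:
    - {"claw":0.4,"dx":0,"dy":-0.2,"dz":1,"twist":0}
    - {"claw":0.4,"dx":0,"dy":-0.2,"dz":2,"twist":0}
    - {"claw":0.4,"dx":0,"dy":-0.2,"dz":2.6,"twist":0}
    - {"claw":0.4,"dx":0,"dy":-0.2,"dz":2.9,"twist":0}
    - {"claw":0.4,"dx":0,"dy":-0.2,"dz":2.9,"twist":0}

```text
time_s: 23.15
position: [0.6132, 0.1326, 0.0428]
tcp_rot: [[0.998, -0.064, 0.027], [-0.063, -0.998, -0.028], [0.029, 0.026, -0.999]]
force: [-1.4, -1.2, 6.4]
opening: 0.592
```

```bash
python3 - <<'E'
from h import *
go(.612,.135,.043,-3.6)
look(27)
E
```

```text
t 23.15 pos [0.6132 0.1326 0.0428] yaw -3.61 open 0.592 F [-1.4 -1.2  6.4]
-> d [-0.13 -0.23 -0.03] twist -0.01
```

View pics/side27c.png

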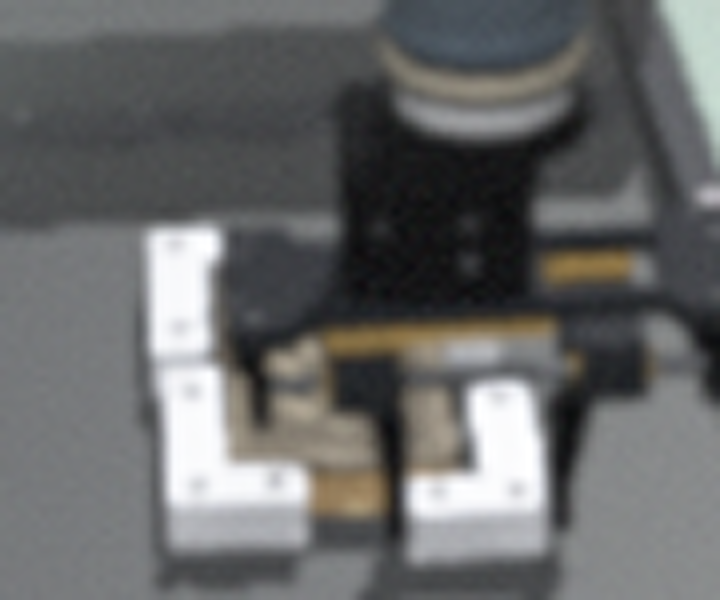

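View pics/top27c.png

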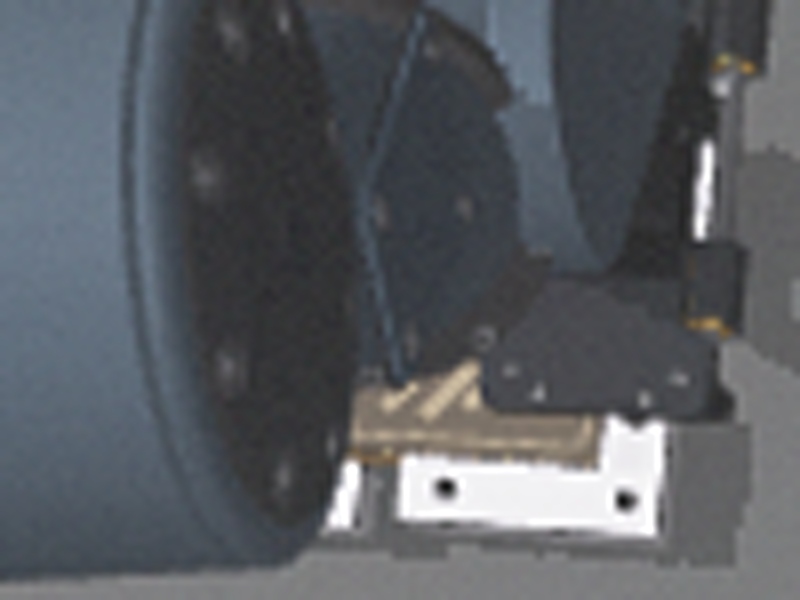

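Request:
arm_command:
  plan:
    - {"claw":0.65,"dx":0,"dy":0,"dz":0,"twist":0}
    - {"claw":0.72,"dx":0,"dy":0,"dz":0,"twist":0}
    - {"claw":0.72,"dx":0,"dy":0,"dz":-0.3,"twist":0}
    - {"claw":0.72,"dx":0,"dy":0,"dz":-3,"twist":0}
    - {"claw":0.72,"dx":0,"dy":0,"dz":-7,"twist":0}
    - {"claw":0.72,"dx":0,"dy":4,"dz":-8,"twist":0}
    - {"claw":0.72,"dx":0,"dy":8,"dz":-8,"twist":0}
    - {"claw":0.72,"dx":0,"dy":12,"dz":-8,"twist":0}

```text
time_s: 23.92
position: [0.6044, 0.0148, 0.1278]
tcp_rot: [[0.998, -0.061, 0.032], [-0.06, -0.998, -0.029], [0.034, 0.027, -0.999]]
force: [-0.7, 0.1, -0.4]
opening: 0.723
```

Request:
arm_command:
  plan:
    - {"claw":0.72,"dx":0,"dy":4,"dz":0,"twist":0}
    - {"claw":0.72,"dx":0,"dy":8,"dz":0,"twist":0}
    - {"claw":0.72,"dx":0,"dy":10,"dz":0,"twist":0}

```text
time_s: 24.17
position: [0.5986, -0.0895, 0.1311]
tcp_rot: [[0.997, -0.064, 0.034], [-0.063, -0.998, -0.031], [0.036, 0.029, -0.999]]
force: [0.4, 1.0, -0.4]
opening: 0.721
```

```bash
python3 - <<'E'
from h import *
go(.612,.135,.12,-3.6)
look(28)
E
```

```text
t 24.17 pos [ 0.5986 -0.0895  0.1311] yaw -3.59 open 0.721 F [ 0.4  1.  -0.4]
-> d [ -0.11 -22.52   0.46] twist 0.01
```

View pics/top28c.png

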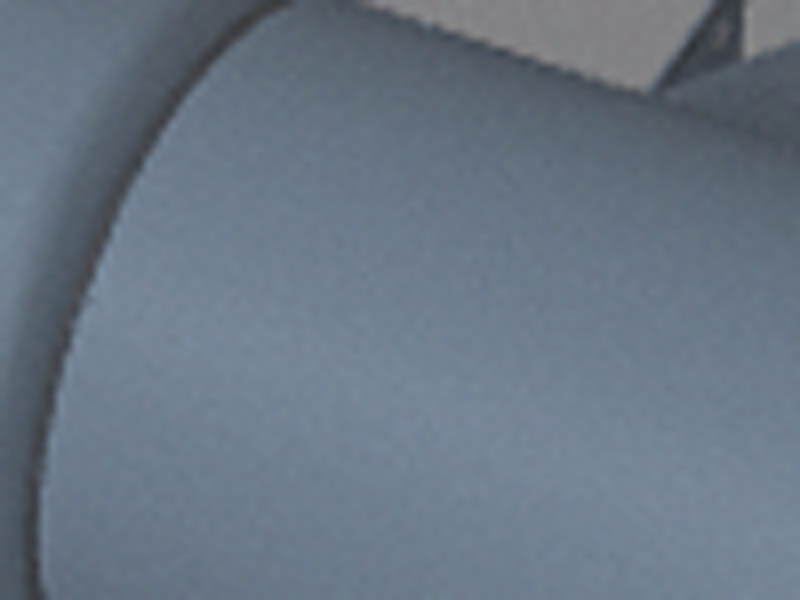

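View pics/side28c.png

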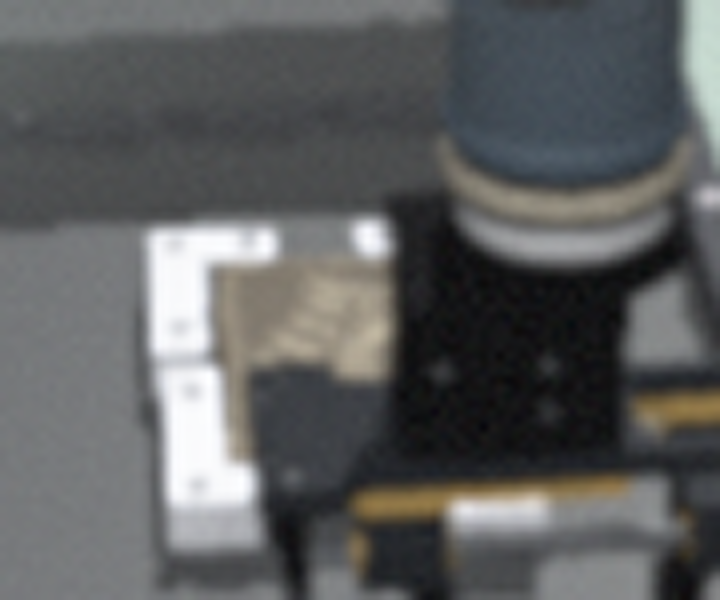

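Request:
arm_command:
  plan:
    - {"claw":0.72,"dx":-2,"dy":4,"dz":0,"twist":0}
    - {"claw":0.72,"dx":-4,"dy":8,"dz":0,"twist":0}
    - {"claw":0.72,"dx":-6,"dy":11.5,"dz":0,"twist":0}
    - {"claw":0.72,"dx":-8,"dy":15,"dz":0,"twist":0}
    - {"claw":0.72,"dx":-9,"dy":18,"dz":0,"twist":0}
    - {"claw":0.72,"dx":-10,"dy":22,"dz":0,"twist":0}
    - {"claw":0.72,"dx":-10,"dy":24,"dz":0,"twist":0}

```text
time_s: 24.85
position: [0.4818, -0.325, 0.1343]
tcp_rot: [[0.997, -0.068, 0.033], [-0.067, -0.997, -0.032], [0.036, 0.029, -0.999]]
force: [0.1, 0.5, 0.8]
opening: 0.718
```

```bash
python3 - <<'E'
from h import *
go(.612,.135,.12,-3.6)
look(29)
E
```

```text
t 24.85 pos [ 0.4818 -0.325   0.1343] yaw -3.86 open 0.718 F [0.1 0.5 0.8]
-> d [  9.84 -46.8    0.41] twist -0.26
```

View pics/top29c.png

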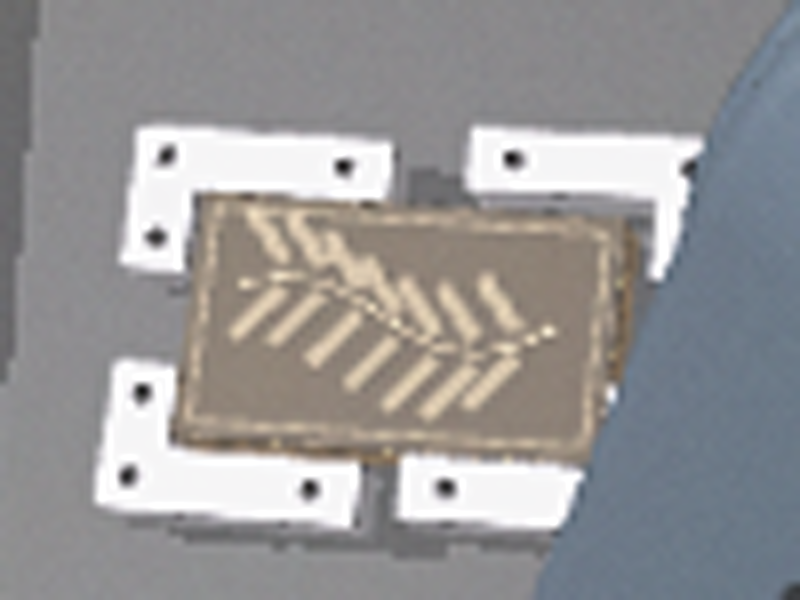

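View pics/side29c.png

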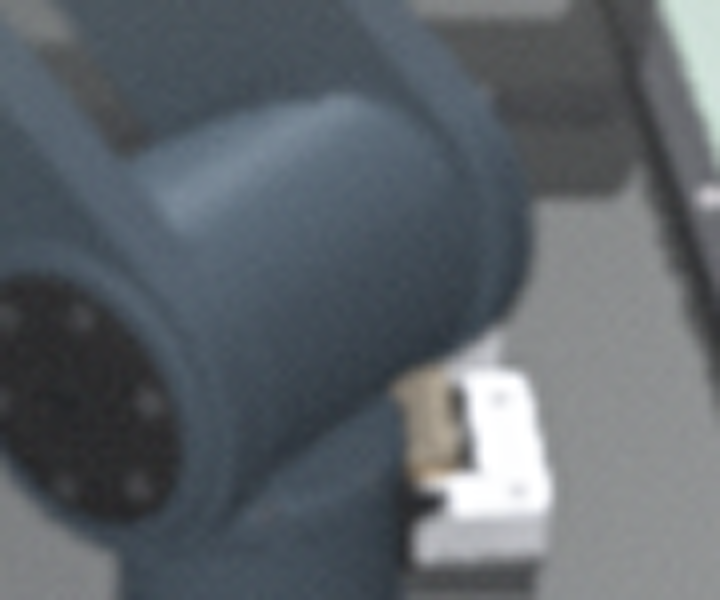

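```bash
python3 - <<'E'
from h import *
g=lambda a,x0=115,y0=140,s=8:(np.array(a)+.5)/s-.5+[x0,y0]
B=g([(657,204),(466,190),(470,126)])
o,a,e=fitL("top",B,1,.057,[3,4,5]);print(o,a,e.round(1).tolist())
T=g([(632,222),(201,196),(178,441)])
r=least_squares(lambda p:(proj("top",block(p[:2],p[2],.057)[:3])-T).ravel(),[.569,.2325,-93.6],x_scale=[.01,.01,1]);print(r.x,r.fun.reshape(-1,2).round(2).tolist(),block(r.x[:2],r.x[2],0)[:,:2].round(4).tolist())
P=[(Lpts(o,a,1,.057),(0,0,255)),(block(r.x[:2],r.x[2],.057),(0,200,0))]
over(cv2.imread("pics/top29.png"),"top",P,"o29",115,140,100,75,8)
over(cv2.imread("pics/side29.png"),"side",P,"o29s",260,105,90,75,8)
E
```

```text
[0.61456283 0.14220967] 85.3196268880331 [[0.3, 0.3], [0.7, 0.6], [-1.0, -0.9]]
[  0.56796718   0.22847242 -93.38480646] [[-0.15, -0.29], [0.61, -0.04], [-0.45, 0.32]] [[0.6085, 0.1509], [0.6173, 0.3007], [0.5275, 0.306], [0.5186, 0.1563]]
```

View pics/o29.png

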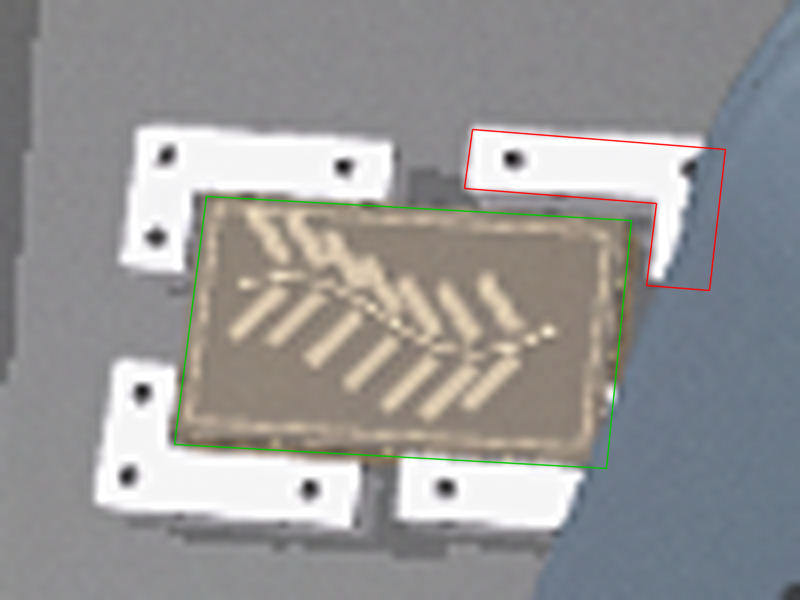

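View pics/o29s.png

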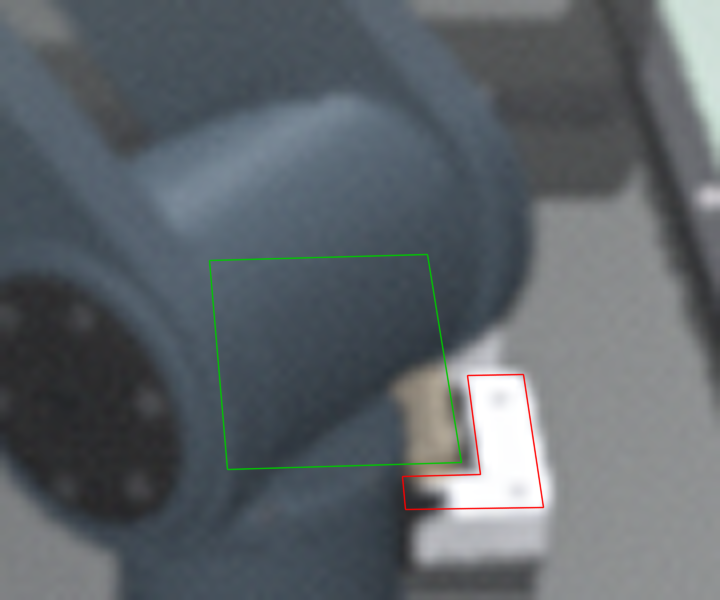

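Request:
arm_command:
  plan:
    - {"claw":0.72,"dx":1,"dy":-5,"dz":0,"twist":0}
    - {"claw":0.72,"dx":2,"dy":-11,"dz":0,"twist":0}
    - {"claw":0.72,"dx":3,"dy":-17,"dz":0,"twist":0}
    - {"claw":0.72,"dx":4,"dy":-23,"dz":0,"twist":0}
    - {"claw":0.72,"dx":5,"dy":-29,"dz":0,"twist":0}
    - {"claw":0.72,"dx":7,"dy":-35,"dz":0,"twist":0}
    - {"claw":0.72,"dx":9,"dy":-41,"dz":0,"twist":0}
    - {"claw":0.72,"dx":10,"dy":-46.2,"dz":0,"twist":0}

```text
time_s: 25.62
position: [0.5732, 0.0029, 0.1269]
tcp_rot: [[0.997, -0.068, 0.035], [-0.067, -0.997, -0.032], [0.037, 0.03, -0.999]]
force: [0.2, -0.2, -0.1]
opening: 0.718
```

```bash
python3 - <<'E'
from h import *
go(.613,.129,.08,-3.6)
E
```

```text
t 25.62 pos [0.5732 0.0029 0.1269] yaw -3.85 open 0.718 F [ 0.2 -0.2 -0.1]
-> d [  2.95 -12.98   4.42] twist -0.25
```

Request:
arm_command:
  plan:
    - {"claw":0.72,"dx":1,"dy":-4,"dz":0,"twist":-0.2}
    - {"claw":0.72,"dx":2,"dy":-8,"dz":1,"twist":-0.2}
    - {"claw":0.72,"dx":3,"dy":-11,"dz":2,"twist":-0.2}
    - {"claw":0.72,"dx":3,"dy":-13,"dz":3,"twist":-0.2}
    - {"claw":0.72,"dx":3,"dy":-13,"dz":4,"twist":-0.2}
    - {"claw":0.72,"dx":3,"dy":-13,"dz":4.4,"twist":-0.2}
    - {"claw":0.72,"dx":3,"dy":-13,"dz":4.4,"twist":-0.2}

```text
time_s: 26.2
position: [0.6114, 0.1299, 0.0787]
tcp_rot: [[0.998, -0.063, 0.031], [-0.062, -0.998, -0.033], [0.033, 0.031, -0.999]]
force: [-1.1, -0.5, -0.1]
opening: 0.722
```

```bash
python3 - <<'E'
from h import *
go(.613,.129,.040,-3.6)
im=bot.capture("side")[:,:,::-1];cv2.imwrite("pics/side30.png",im);crop(im,"s30",260,105,90,75,8)
E
```

```text
t 26.2 pos [0.6114 0.1299 0.0787] yaw -3.55 open 0.722 F [-1.1 -0.5 -0.1]
-> d [ 0.04 -0.04  3.88] twist 0.05
```

View pics/s30.png

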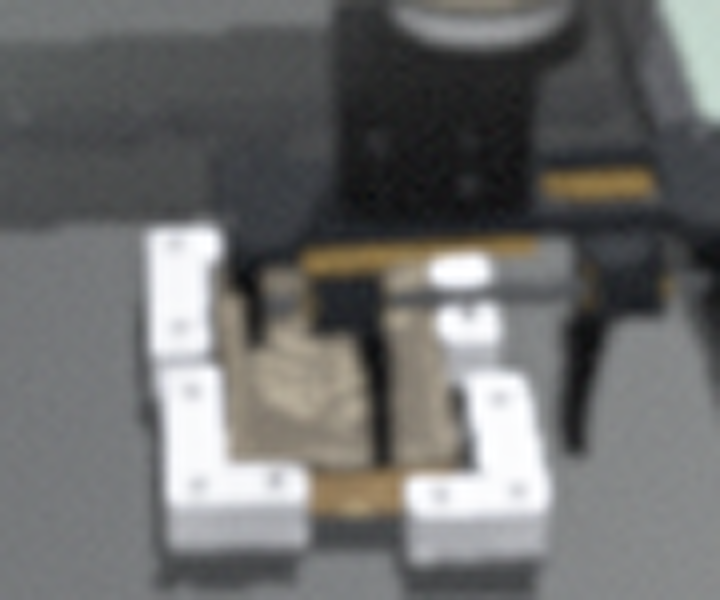

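Request:
arm_command:
  plan:
    - {"claw":0.72,"dx":0.05,"dy":0,"dz":1.3,"twist":0}
    - {"claw":0.72,"dx":0.05,"dy":0,"dz":2.6,"twist":0}
    - {"claw":0.72,"dx":0.05,"dy":0,"dz":3.6,"twist":0}
    - {"claw":0.72,"dx":0.05,"dy":0,"dz":3.8,"twist":0}
    - {"claw":0.5,"dx":0.05,"dy":0,"dz":3.8,"twist":0}
    - {"claw":0.5,"dx":0.05,"dy":0,"dz":3.8,"twist":0}
    - {"claw":0.5,"dx":0.05,"dy":0,"dz":3.8,"twist":0}

```text
time_s: 26.83
position: [0.6141, 0.1276, 0.0418]
tcp_rot: [[0.997, -0.065, 0.033], [-0.064, -0.997, -0.032], [0.035, 0.03, -0.999]]
force: [-0.2, 0.1, -1.1]
opening: 0.598
```

```bash
python3 - <<'E'
from h import *
go(.607,.137,.040,-3.5)
look(31)
E
```

```text
t 26.83 pos [0.6141 0.1276 0.0418] yaw -3.65 open 0.598 F [-0.2  0.1 -1.1]
-> d [-0.78 -0.89  0.13] twist -0.15
```

View pics/side31c.png

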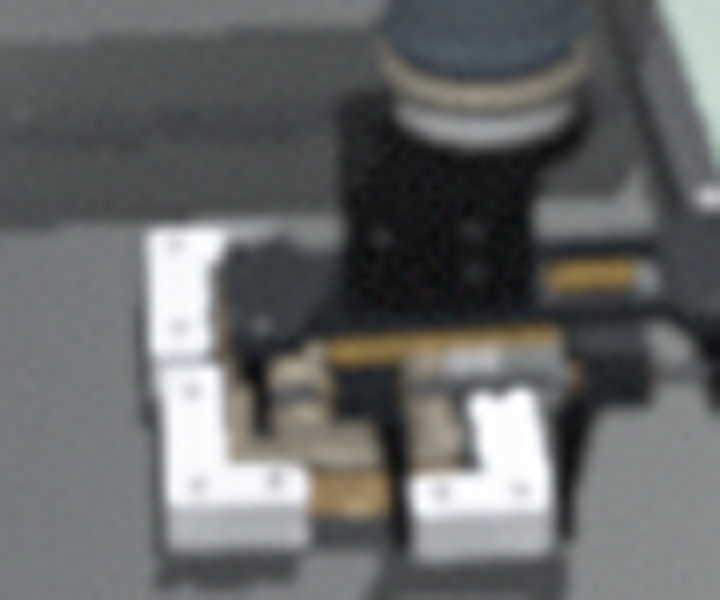

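Request:
arm_command:
  plan:
    - {"claw":0.5,"dx":-0.15,"dy":-0.2,"dz":0,"twist":0}
    - {"claw":0.5,"dx":-0.35,"dy":-0.4,"dz":0,"twist":0}
    - {"claw":0.5,"dx":-0.5,"dy":-0.6,"dz":0,"twist":0}
    - {"claw":0.5,"dx":-0.6,"dy":-0.7,"dz":0,"twist":0}
    - {"claw":0.5,"dx":-0.65,"dy":-0.75,"dz":0,"twist":0}
    - {"claw":0.5,"dx":-0.65,"dy":-0.75,"dz":0,"twist":0}

```text
time_s: 27.43
position: [0.608, 0.1361, 0.0417]
tcp_rot: [[0.997, -0.064, 0.033], [-0.063, -0.997, -0.032], [0.035, 0.03, -0.999]]
force: [-0.6, 0.7, -0.5]
opening: 0.597
```

```bash
python3 - <<'E'
from h import *
go(.607,.137,.040,-3.5)
im=bot.capture("side")[:,:,::-1];cv2.imwrite("pics/side32.png",im);crop(im,"s32",295,140,45,40,16)
E
```

```text
t 27.43 pos [0.608  0.1361 0.0417] yaw -3.62 open 0.597 F [-0.6  0.7 -0.5]
-> d [-0.11 -0.09  0.16] twist -0.12
```

View pics/s32.png

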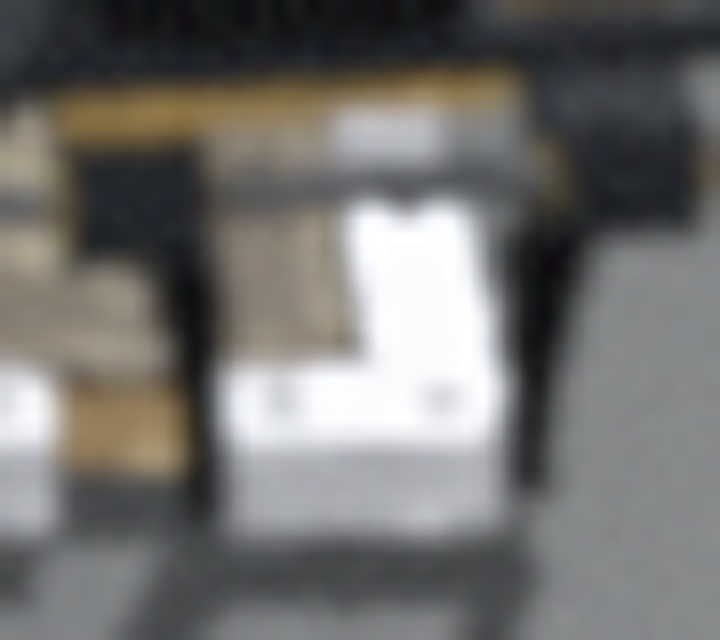

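Request:
arm_command:
  plan:
    - {"claw":0.65,"dx":0,"dy":0,"dz":0,"twist":0}
    - {"claw":0.7,"dx":0,"dy":0,"dz":0,"twist":0}
    - {"claw":0.7,"dx":0,"dy":0,"dz":-0.3,"twist":0}
    - {"claw":0.7,"dx":0,"dy":0,"dz":-3,"twist":0}
    - {"claw":0.7,"dx":0,"dy":0,"dz":-7,"twist":0}
    - {"claw":0.7,"dx":-1,"dy":-3,"dz":-10,"twist":0}
    - {"claw":0.7,"dx":-3,"dy":-7,"dz":-10,"twist":0}
    - {"claw":0.7,"dx":-5,"dy":-11,"dz":-10,"twist":0}

```text
time_s: 28.15
position: [0.5673, 0.246, 0.1403]
tcp_rot: [[0.997, -0.068, 0.041], [-0.066, -0.997, -0.03], [0.043, 0.027, -0.999]]
force: [0.6, 0.4, -0.7]
opening: 0.701
```

Request:
arm_command:
  plan:
    - {"claw":0.7,"dx":-2,"dy":-4,"dz":0,"twist":0}
    - {"claw":0.7,"dx":-4,"dy":-8,"dz":0,"twist":0}
    - {"claw":0.7,"dx":-5,"dy":-12,"dz":0,"twist":0}
    - {"claw":0.7,"dx":-5,"dy":-16,"dz":0,"twist":0}
    - {"claw":0.7,"dx":-5,"dy":-19,"dz":0,"twist":0}
    - {"claw":0.7,"dx":-5,"dy":-19,"dz":0,"twist":0}

```text
time_s: 28.65
position: [0.5303, 0.4459, 0.1336]
tcp_rot: [[0.997, -0.062, 0.045], [-0.061, -0.998, -0.025], [0.046, 0.022, -0.999]]
force: [0.2, 0.2, -0.3]
opening: 0.699
```

```bash
python3 - <<'E'
from h import *
go(.52,.43,.14,-3.5)
look(33)
E
```

```text
t 28.65 pos [0.5303 0.4459 0.1336] yaw -3.52 open 0.699 F [ 0.2  0.2 -0.3]
-> d [-0.9   1.67 -0.65] twist -0.02
```

View pics/top33c.png

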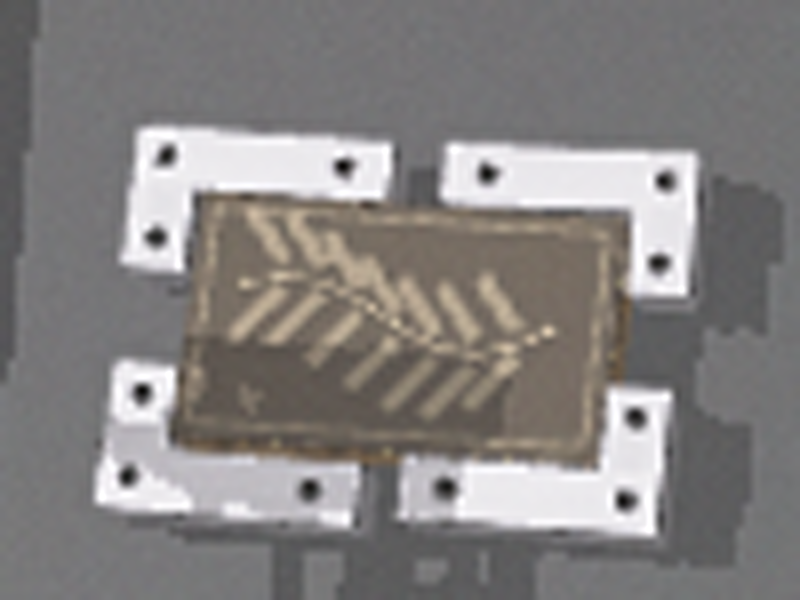

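View pics/side33c.png

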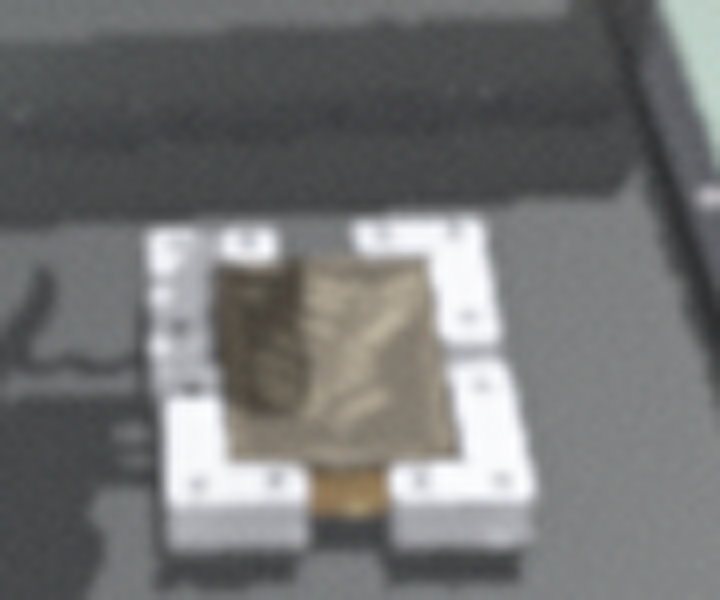

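```bash
python3 - <<'E'
from h import *
g=lambda a,x0=115,y0=140,s=8:(np.array(a)+.5)/s-.5+[x0,y0]
c={"B":([(693,152),(689,300),(630,296),(633,214),(440,202),(444,142)],1),
"A":([(95,505),(116,360),(177,365),(171,443),(361,463),(357,528)],1),
"U":([(140,126),(121,266),(182,272),(193,193),(388,204),(393,143)],-1),
"D":([(658,535),(672,390),(609,386),(600,465),(399,456),(396,523)],-1)}
P=[];O={}
for k,(p,zu) in c.items():
    o,a,e=fitL("top",g(p),zu,.057);O[k]=o;print(k,o.round(4),round(a,2),e.std().round(2));P.append((Lpts(o,a,zu,.057),(0,0,255)))
T=g([(632,221),(201,196),(177,441),(601,466)])
r=least_squares(lambda p:(proj("top",block(p[:2],p[2],.057))-T).ravel(),[.569,.2325,-93.6],x_scale=[.01,.01,1])
b=block(r.x[:2],r.x[2],0)[:,:2];print(r.x,b.round(4).tolist())
print("B err",np.hypot(*(O["B"]-b[0]))*1e3,"A err",np.hypot(*(O["A"]-b[2]))*1e3,"U",np.hypot(*(O["U"]-b[1]))*1e3,"D",np.hypot(*(O["D"]-b[3]))*1e3)
print("diag AB",np.hypot(*(O["A"]-O["B"])), "shift vs start", (r.x[:2]-[.5689,.2308])*1e3)
P.append((block(r.x[:2],r.x[2],.057),(0,200,0)))
over(cv2.imread("pics/top33.png"),"top",P,"o33",115,140,100,75,8)
over(cv2.imread("pics/side33.png"),"side",P,"o33s",260,105,90,75,8)
E
```

```text
B [0.6113 0.1506] 87.56 1.08
A [0.526  0.3082] 265.36 0.83
U [0.6193 0.305 ] 265.95 0.44
D [0.5182 0.1585] 86.65 0.8
[  0.56822861   0.22899036 -93.44274006] [[0.6086, 0.1514], [0.6177, 0.3012], [0.5278, 0.3066], [0.5188, 0.1568]]
B err 2.783830771626653 A err 2.5042399915337303 U 4.18533249580274 D 1.7835332947955231
diag AB 0.1792797996267421 shift vs start [-0.67139107 -1.80963581]
```

View pics/o33.png

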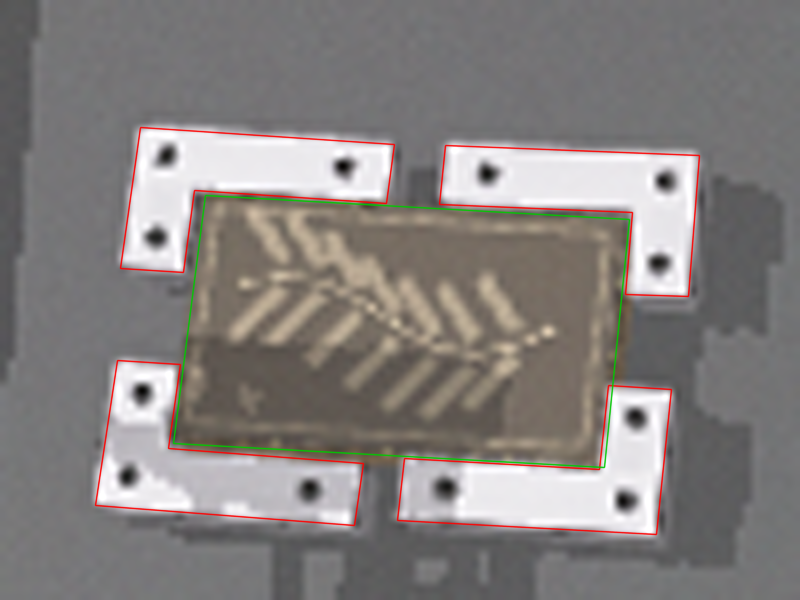

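View pics/o33s.png

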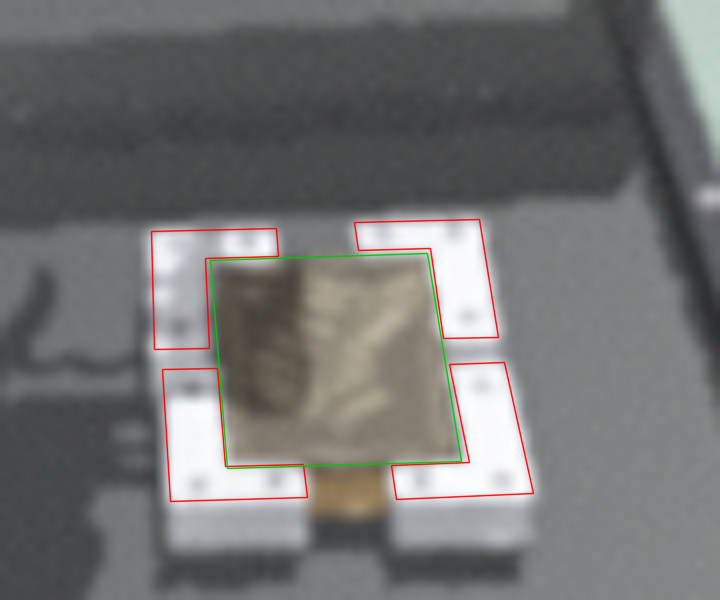

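View pics/top33.png

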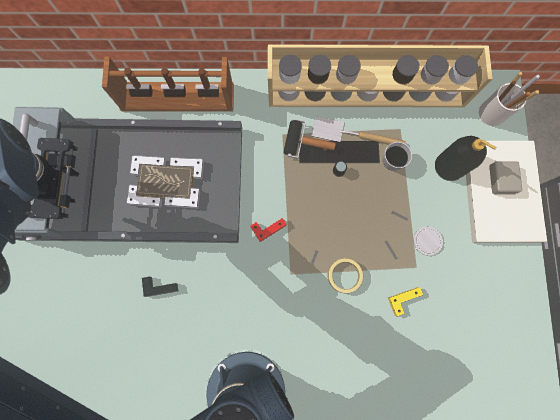

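```bash
python3 - <<'E'
from rig import bot
s=bot.read_state();print(s["time_s"],s["force"],abs(s["qvel"]).max())
print(bot.hand_in())
E
```

```text
28.75 [ 0.20588    -0.1895611  -0.47439348] 2.5469633074906013
the job is handed in; nothing more can be done
None
```

Both spare bearers are set at the two free corners and the job was handed in at 28.75 s. The hand-in gave no verdict.

- **Left spare:** it lay the right hand up, so I carried it to corner_2. On the first lowering its long arm caught the block's edge. I lifted it, set it down clear and slid it in.
- **Right spare:** it lay the wrong hand up. I gripped it near the tip of its long arm, let it swing down and rolled it over on the bench. Then I set it at corner_1 and slid it in.

**Last checks** (measured in the final top picture, good to about 1–2 mm):

| Item | Distance from block corner | Angle to block's long side |
|---|---|---|
| Bearer at corner_1 | about 2.8 mm | about 1° |
| Bearer at corner_2 | about 2.5 mm | about 1° |

- Both bearers look flat on the bed and the gripper was clear in the air. The limits are 5 mm and 4°.
- **Not perfect:** the first contact moved the block and the set bearer at its near-right corner (set_1) by about 2 mm. This left a gap of up to about 4 mm at the other set bearer, though all of it is under the 8 mm limit.
- The two new bearers sit with small gaps of 1–2 mm rather than fully tight. Their inside corners measure 179 mm apart across the diagonal, against 175 mm for a perfect fit.
- The bystanders and look-alikes show no visible movement in the last full picture.

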